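# Clear the preform inspection bench at shift end

## Task

Clear the inspection bench for the next shift: put every amber preform in the blue sample box and shut its lid fully, hang each sampling pail by its handle on a hook of its own, and set the black arm-rest pad back over the middle of the rail so that it straddles the bar squarely. Leave the tape roll, the spray bottle and the steel gauge where they are.

Things in the scene. Friction and masses are not known exactly. Their poses are not given: they have to be found in the camera images.
- preform_1: amber plastic bottle preform like a small test tube with a threaded neck, 90 mm long, 25 mm across, 40 g, lying on its side; may be absent; origin at its centre; x axis along its length
- preform_2: amber plastic bottle preform like a small test tube with a threaded neck, 90 mm long, 25 mm across, 40 g, lying on its side; may be absent; origin at its centre; x axis along its length
- preform_3: amber plastic bottle preform like a small test tube with a threaded neck, 90 mm long, 25 mm across, 40 g, lying on its side; may be absent; origin at its centre; x axis along its length
- preform_4: amber plastic bottle preform like a small test tube with a threaded neck, 90 mm long, 25 mm across, 40 g, lying on its side; may be absent; origin at its centre; x axis along its length
- pail_a: red round plastic sampling pail standing upright, 104 mm across at the rim (90 mm at the foot), 85 mm high, 0.2 kg, with a stiff (not swinging) steel wire handle 8 mm thick that arches over it in the pail's y-z plane: its level top bar runs along the pail's y axis, 116 mm long, its centre line 156 mm above the underside; origin at the centre of the underside
- pail_a_bar (a point): middle of the top bar of the red pail's handle (156 mm above its underside)
- pail_b: green round plastic sampling pail standing upright, 104 mm across at the rim (90 mm at the foot), 85 mm high, 0.2 kg, with a stiff (not swinging) steel wire handle 8 mm thick that arches over it in the pail's y-z plane: its level top bar runs along the pail's y axis, 116 mm long, its centre line 156 mm above the underside; origin at the centre of the underside
- pail_b_bar (a point): middle of the top bar of the green pail's handle (156 mm above its underside)
- stand: fixed blue stand with two posts (16 mm thick, 218 mm tall, 170 mm apart along its y) and two yellow hooks pointing to its -x, towards the robot; origin under the middle between the posts, z up
- hook_left (a point): seat of the left hook: centre line of the 8 mm rod where a handle comes to rest, 85 mm in front (-x) of the post, at y +85 mm in the stand, 200 mm up (a hung handle bar's centre line rests at 208 mm). In front of the seat the hook turns up: its tip is at 108 mm from the post and its top at 228 mm
- hook_right (a point): seat of the right hook: centre line of the 8 mm rod where a handle comes to rest, 85 mm in front (-x) of the post, at y -85 mm in the stand, 200 mm up (a hung handle bar's centre line rests at 208 mm). In front of the seat the hook turns up: its tip is at 108 mm from the post and its top at 228 mm
- rail: fixed aluminium rail: level round bar 22 mm thick along its y axis, centre line 120 mm up, on two posts 260 mm apart; origin on the bench below the middle
- rail_mid (a point): middle of the rail's bar, on its centre line
- pad: black arm-rest pad with a silver tape band: a stiff inverted U channel 140 mm long (x axis), 56 mm wide (y axis), 50 mm high, open underneath, inner gap 38 mm wide and 40 mm deep; 0.18 kg; origin at the centre of its underside (level with the lower edges of its sides). Seated over the rail its origin is 91 mm above the bench
- case: fixed blue open-topped sample box, 150 mm (x axis) by 240 mm (y axis), 65 mm high, walls and floor 5 mm; origin at the centre of the underside; its lid is hinged on the +x rim
- lid (a joint): angle of the grey lid of the sample box in rad: 0 is shut, 1.57 stands upright, 1.9 is fully open; it stays where it is left (about 1.5 N at its edge moves it)
- lid_hinge (a point): middle of the lid's hinge line, at the +x rim of the box, 65 mm up; the line runs along the box's y axis
- lid_edge (a point): middle of the lid's free edge, 150 mm from the hinge line; the lid is 240 mm wide and 6 mm thick; a black knob 35 mm tall stands on its outer face, 30 mm from this edge
- tape_roll: roll of silver tape, 100 mm across, 48 mm high; leave alone; origin at the centre of the underside
- spray_bottle: white bottle with blue label, 60 mm across, 150 mm high; leave alone; origin at the centre of the underside
- ring_gauge: steel gauge with a stem, 60 mm across, 70 mm high; leave alone; origin at the centre of the underside

How it is judged:
By the outcome, as a careful person would: the job done as asked, in the order asked, and still so for the second after the job is handed in, with the robot touching nothing.
Of preform_1, preform_2, preform_3, preform_4 only 2 to 4 are there at a start; the rules pass over those that are not, and their reading is None.
At some moment in a run one of preform_1, preform_2, preform_3, preform_4, pad may be knocked a few centimetres aside while the robot is not near it.
It also fails if it takes over 210 s, if anything falls off the work surface, if the arm or the gripper's body presses on something with over 40 N, if the wrist force passes 120 N, or if a joint passes its speed limit or range.

## Robot

A 7-joint arm with a two-finger parallel gripper is mounted at the origin on the work surface. World frame = base frame: x ahead of the robot, y to its left, z up, the work surface at z = 0. Lengths are in m, angles in rad, forces in N, time in s.
With the tool pointing down it reaches from about 0.425 to 0.95 m from the base axis. Payload 4.7 kg.
Tool frame: the origin (TCP) lies at the very end of the fingers, on their centre line; the grasp point (between the pads) lies 19 mm behind it; z points along the fingers, y is the line along which they close (so a half turn about z gives the same grasp; the last joint's range is limited). The gripper opens to 87 mm and grips with 3 to 60 N. Pads are 19 mm wide; open, the fingers measure 117 mm over their backs; the gripper's body (75 mm by 190 mm) begins 51 mm behind the grasp point.
Start: joints at [-1.241, 0.469, -0.049, 1.532, 0.024, 1.141, -0.082], TCP at [0.237, 0.632, 0.223] pointing down, gripper open.
Joint ranges: [-2.59, 2.59], [-0.33, 1.99], [-1.39, 1.29], [0.1, 2.45], [-1.04, 4.18], [0.21, 1.99], [-2.66, 2.66]. Speed limits (rad/s): [2.57, 2.57, 3.14, 3.14, 3.14, 3.14, 3.14].

## Interface

Orientations are given as a unit quaternion [w, x, y, z].
In Python, from station import * gives the robot as it stands.
- The arm moves only by the tool arm_command, never from a script. Its argument "deltas" is a list of rows, each an object of numbers: "claw": the closure, from 0 (fully open) to 1 (shut); "dx", "dy", "dz": the shift along the world's x, y, z normalised to -1 to 1, where 1 is 0.25 m; "wx", "wy", "wz": the turn, a rotation vector about the world's x, y, z normalised to -1 to 1, where 1 is 180 degrees. In form: [{"claw": .., "dx": .., "dy": .., "dz": .., "wx": .., "wy": .., "wz": ..}, ...]. A call has 1 to 20 rows; each row shifts and turns the commanded pose from where the row before left it; what a row does not reach is not made up. A row lasts 1/12 s, in which the tool goes at most 41.7 mm and 7.16 degrees, less where a joint would pass 70% of its speed; a pose out of reach is approached as far as the arm can. A call with a number of a shift or a turn outside -1 to 1 is refused whole. A call with a gripper value outside its range is refused whole. The fingers move at their own pace and stop on an object; "squeeze" is the grip in N (left out, the last holds). Time passes only in rows, so rows that do not move let the fingers close. It gives the time, the measured TCP pose, the force, the opening and the grip force at its end, in the units of the state.
- observe(): the state, without advancing time (a new reading comes with each control period).
- get_image(name): name is "scene" or "top" or "wrist"; returns a dict with "img" (384x512x3 uint8, red, green, blue), "fx", "fy", "cx", "cy" (pixels), "cam_to_world" (4x4, takes a point from camera to world coordinates); the wrist camera has in their place "tool_from_camera" (4x4, takes a point from camera to tool coordinates, whose origin is the TCP and whose axes are the flange's). Camera axes: x right, y down, z forward; pixel columns grow to the right and rows downward; lengths in m; the calibration is good to about 2 mm. The wrist camera is an equidistant fisheye: a pixel r from the principal point sees the ray r / f radians off the axis. A picture is of the moment at which its call begins: read the wrist's pose just before it. There is no depth.
- sign_off(): hands the job in; it is judged then, once.
The state is a dict: "t": time; "joint_pos": joint angles; "joint_velocities": joint speeds; "joint_torque": joint torques, N m; "position": TCP position; "eef_rot": TCP orientation; "contact_force": force on the tool from outside, world axes, zero at the start; "moment": the same for the moment, N m; "width": finger opening in m; "grasp_force": force on a finger pad.
Only numpy, scipy, OpenCV 4.12 (cv2) and the standard library are available. Lean on these libraries where they do the work, as an engineer would, in place of code of your own. Each camera call takes 0.05 s, during which the arm holds its last target. There are 200 camera calls.

## Working session

There is one attempt and no reset: what is moved stays moved. The work goes in short steps, Python scripts to look and compute and a tool call to move; the robot and the scene stay as the last step left them, time stands still between calls to the robot, and variables do not carry over. Pictures are saved under pics/ and viewed, at most 14 in all, crops included, and the job is handed in when it is done.

Besides the shell and the picture viewer there is one more tool, called after "Request:" by a JSON object that holds its "api" and its "payload". arm_command: Moves the arm, as the interface text tells. Scaled input: -1 to 1 covers 0.25 m each way for a shift and 180 degrees each way for a turn. Its arguments: {"type":"object","properties":{"deltas":{"type":"array","items":{"type":"object","properties":{"claw":{"type":"number"},"dx":{"type":"number","minimum":-1,"maximum":1},"dy":{"type":"number","minimum":-1,"maximum":1},"dz":{"type":"number","minimum":-1,"maximum":1},"wx":{"type":"number","minimum":-1,"maximum":1},"wy":{"type":"number","minimum":-1,"maximum":1},"wz":{"type":"number","minimum":-1,"maximum":1}}}},"squeeze":{"type":"number"}},"required":["deltas"]}

```bash
ls; mkdir -p pics
cat > h.py <<'E'
from station import *
import numpy as np, cv2
from scipy.spatial.transform import Rotation as R
def save(n,f):
    d=get_image(n); cv2.imwrite('pics/'+f,d['img'][:,:,::-1]); np.save('pics/'+f+'.npy',d,allow_pickle=True); return d
def load(f): return np.load('pics/'+f+'.npy',allow_pickle=True).item()
def ray(d,u,v):
    T=np.array(d['cam_to_world']); r=T[:3,:3]@np.array([(u-d['cx'])/d['fx'],(v-d['cy'])/d['fy'],1]); return T[:3,3],r/np.linalg.norm(r)
def onz(d,u,v,z):
    o,r=ray(d,u,v); return o+r*(z-o[2])/r[2]
def proj(d,p):
    T=np.linalg.inv(np.array(d['cam_to_world'])); q=T[:3,:3]@np.array(p)+T[:3,3]; return np.array([d['fx']*q[0]/q[2]+d['cx'],d['fy']*q[1]/q[2]+d['cy']])
def tri(*rays):
    A=np.zeros((3,3));b=np.zeros(3)
    for o,r in rays:
        M=np.eye(3)-np.outer(r,r);A+=M;b+=M@o
    x=np.linalg.solve(A,b); return x,[np.linalg.norm((np.eye(3)-np.outer(r,r))@(x-o)) for o,r in rays]
def wray(d,s,u,v):
    a=np.array([u-d['cx'],v-d['cy']]);rr=np.hypot(*a);th=rr/d['fx'];c=np.array([*(a/max(rr,1e-9)*np.sin(th)),np.cos(th)])
    q=s['eef_rot'];W=R.from_quat([q[1],q[2],q[3],q[0]]).as_matrix();T=np.array(d['tool_from_camera'])
    return np.array(s['position'])+W@T[:3,3],W@T[:3,:3]@c
E
python3 - <<'E'
from h import *
s=observe();print(s)
for n in('scene','top'):
    d=save(n,n+'0.png');print(n,d['fx'],d['cx'],d['cy'],np.round(d['cam_to_world'],3).tolist())
a=cv2.imread('pics/top0.png');cv2.imwrite('pics/top0b.png',cv2.resize(a,(800,600),interpolation=cv2.INTER_CUBIC))
a=cv2.imread('pics/scene0.png');cv2.imwrite('pics/scene0b.png',cv2.resize(a,(800,600),interpolation=cv2.INTER_CUBIC))
E
```

```text
pics
{'t': 0.0, 'joint_pos': array([-1.24086994,  0.4694619 , -0.04861311,  1.53368292,  0.02414307,
        1.14099403, -0.08231644]), 'joint_velocities': array([ 3.06010907e-05, -1.26533137e-03, -6.35862980e-04,  1.25239338e-03,
        6.31676475e-04, -4.16719178e-04, -3.48576634e-05]), 'joint_torque': array([-8.76363774e-04, -5.07972944e+01, -8.11474468e-02, -2.36163336e+01,
       -6.13613985e-02,  3.77553888e-02,  1.76094904e-04]), 'position': array([0.23682603, 0.6314551 , 0.22149037]), 'eef_rot': array([-1.24198203e-04,  1.78427951e-01,  9.83952492e-01, -9.71559424e-04]), 'contact_force': array([ 1.44422735, -0.10402352,  0.46569687]), 'moment': array([0.0186951 , 0.01543714, 0.01345301]), 'grasp_force': 0.0, 'width': 0.08716241710684314}
scene 437.5353150774429 253.77298486983986 189.43157807640551 [[-0.901, 0.355, -0.247, 0.843], [0.433, 0.744, -0.509, 0.565], [0.003, -0.565, -0.825, 1.182], [0.0, 0.0, 0.0, 1.0]]
top 358.18265335084465 257.89209555520324 190.54153367897092 [[-0.025, -0.994, 0.107, 0.389], [-0.999, 0.028, 0.024, -0.064], [-0.026, -0.107, -0.994, 1.411], [0.0, 0.0, 0.0, 1.0]]
```

View pics/top0b.png

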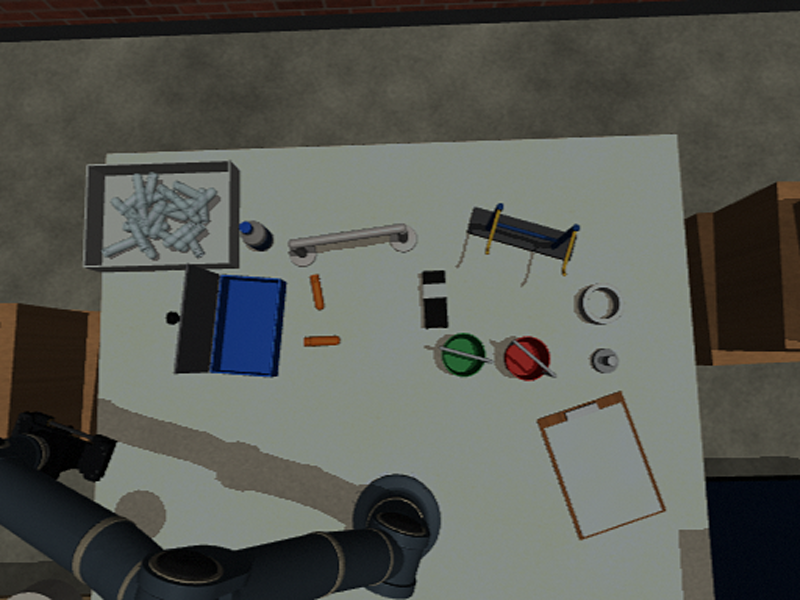

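View pics/scene0b.png

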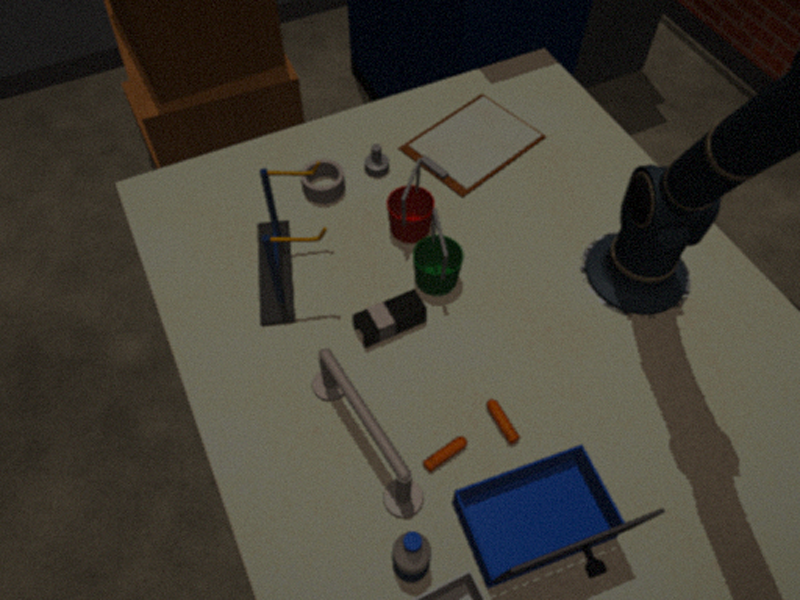

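Top (800 px scale): two amber preforms at (317,292) and (322,341), box at about (248,325) with its lid open to the left, rail from (291,242) to (407,228), pad at (434,299), green pail (463,355), red pail (527,358), stand (522,232). Scene view shows the same; only two preforms are seen so far.

Run:
```python
from h import *
D={n:load(n+'0.png') for n in('top','scene')}
def m(d,c):
    hsv=cv2.cvtColor(d['img'],cv2.COLOR_RGB2HSV);lo,hi=c;return cv2.inRange(hsv,np.array(lo),np.array(hi))
C={'amber':((6,140,120),(22,255,255)),'red':((172,140,60),(180,255,255)),'red2':((0,140,60),(4,255,255)),'green':((50,120,30),(80,255,255)),'blue':((105,150,50),(125,255,255)),'yellow':((20,130,90),(32,255,255))}
for k,c in C.items():
    for n in D:
        cs,_=cv2.findContours(m(D[n],c),0,2)
        for q in cs:
            if cv2.contourArea(q)>30:
                r=cv2.minAreaRect(q);z={'amber':.0125,'red':.085,'red2':.085,'green':.085,'blue':.065,'yellow':.2}[k]
                M=cv2.moments(q);u,v=M['m10']/M['m00'],M['m01']/M['m00']
                print(k,n,cv2.contourArea(q),np.round((u,v),1),np.round(cv2.boxPoints(r),1).tolist(),'xy',np.round(onz(D[n],u,v,z)[:2],3), [np.round(onz(D[n],*p,z)[:2],3).tolist() for p in cv2.boxPoints(r)] if k in('blue','amber') else '')
t=D['top']['img'];c=np.vstack([cv2.resize(t[125:250,105:265],(800,625),interpolation=cv2.INTER_CUBIC)])[:600]
cv2.imwrite('pics/c1.png',c[:,:,::-1])
c=cv2.resize(t[120:250,260:410],(690,598),interpolation=cv2.INTER_CUBIC);cv2.imwrite('pics/c2.png',c[:,:,::-1])
```

```text
amber top 36.0 [207.4 217.8] [[199.0, 216.0], [215.0, 216.0], [215.0, 219.0], [199.0, 219.0]] xy [0.438 0.17 ] [[0.446, 0.203], [0.444, 0.14], [0.433, 0.14], [0.434, 0.203]]
amber top 35.0 [202.8 188.4] [[199.89999389648438, 181.1999969482422], [203.0, 180.60000610351562], [205.8000030517578, 195.89999389648438], [202.60000610351562, 196.39999389648438]] xy [0.554 0.187] [[0.583, 0.198], [0.585, 0.185], [0.525, 0.175], [0.523, 0.188]]
red2 top 244.0 [332.1 231.2] [[318.20001220703125, 230.8000030517578], [328.20001220703125, 219.10000610351562], [344.5, 233.10000610351562], [334.5, 244.6999969482422]] xy [ 0.375 -0.3  ] 
red2 top 35.0 [339.1 222.7] [[332.0, 219.0], [334.5, 216.0], [346.3999938964844, 226.1999969482422], [343.8999938964844, 229.1999969482422]] xy [ 0.405 -0.327] 
green top 180.5 [292.8 231.7] [[280.20001220703125, 236.3000030517578], [283.6000061035156, 224.0], [305.0, 229.8000030517578], [301.70001220703125, 242.1999969482422]] xy [ 0.376 -0.157] 
green top 127.0 [295.5 220.7] [[283.8999938964844, 221.39999389648438], [286.29998779296875, 212.1999969482422], [307.399
[... 421 characters left out ...]
241.60000610351562]] xy [0.478 0.352] [[0.369, 0.439], [0.609, 0.418], [0.59, 0.265], [0.351, 0.289]]
blue top 34.5 [156.5 145. ] [[153.0, 142.0], [160.0, 142.0], [160.0, 148.0], [153.0, 148.0]] xy [0.722 0.355] [[0.734, 0.369], [0.734, 0.342], [0.71, 0.342], [0.711, 0.369]]
blue scene 86.5 [263.7 346.2] [[259.0, 341.0], [269.0, 341.0], [269.0, 352.0], [259.0, 352.0]] xy [0.69  0.312] [[0.695, 0.296], [0.673, 0.306], [0.685, 0.33], [0.707, 0.319]]
blue scene 3901.0 [340.8 331.1] [[289.70001220703125, 314.8999938964844], [374.0, 278.1000061035156], [398.3999938964844, 334.0], [314.1000061035156, 370.79998779296875]] xy [0.498 0.363] [[0.595, 0.27], [0.34, 0.28], [0.37, 0.432], [0.606, 0.416]]
```

View pics/c1.png

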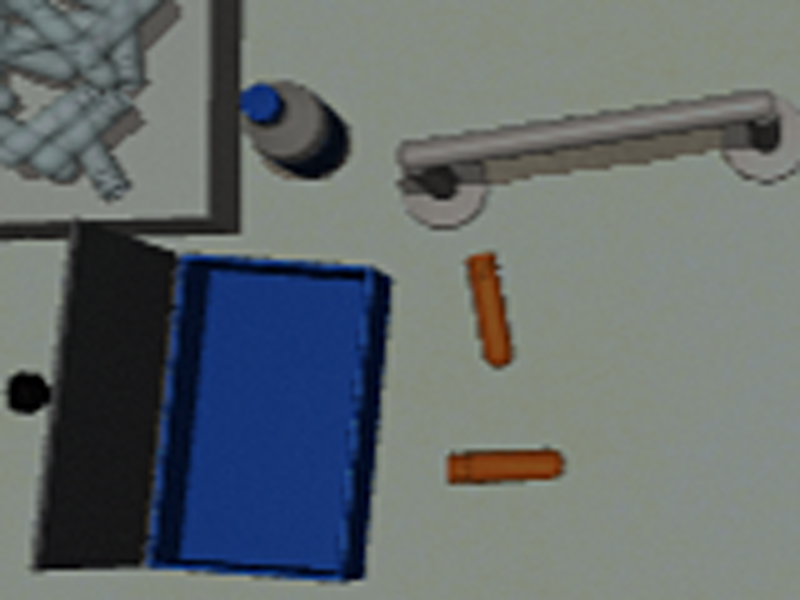

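View pics/c2.png

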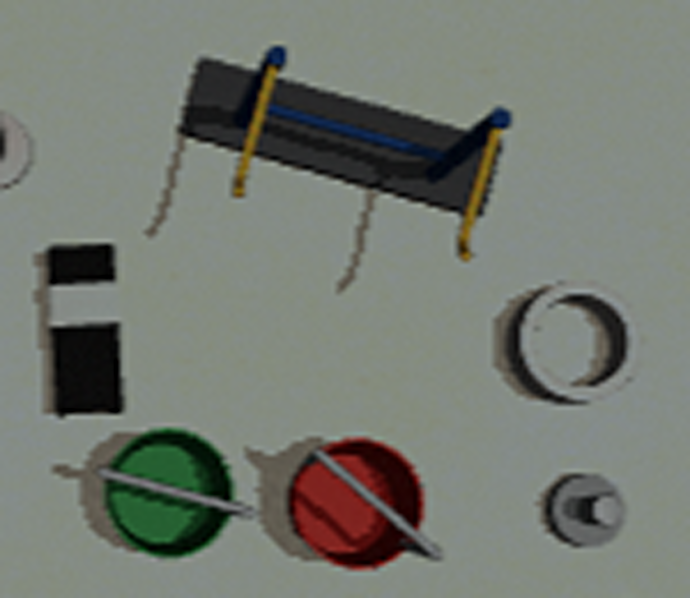

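Crop 1 (×5): preforms at (490,310) and (505,466), rail bar from (400,157) to (775,103), box rim left corners (178,256) and (150,568). Crop 2 (×4.6): green bar (103,470)-(252,514), red bar (316,452)-(436,556), hook tips (239,190) and (465,253), pad corners (50,245), (115,245), (122,411), (58,411).

Run:
```python
from h import *
t=load('scene0.png')['img']
cv2.imwrite('pics/c3.png',cv2.resize(t[98:223,160:300],(672,600),interpolation=cv2.INTER_CUBIC)[:,:,::-1])
cv2.imwrite('pics/c4.png',cv2.resize(t[215:384,200:425],(799,600),interpolation=cv2.INTER_CUBIC)[:,:,::-1])
```

```text
(no output)
```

View pics/c3.png

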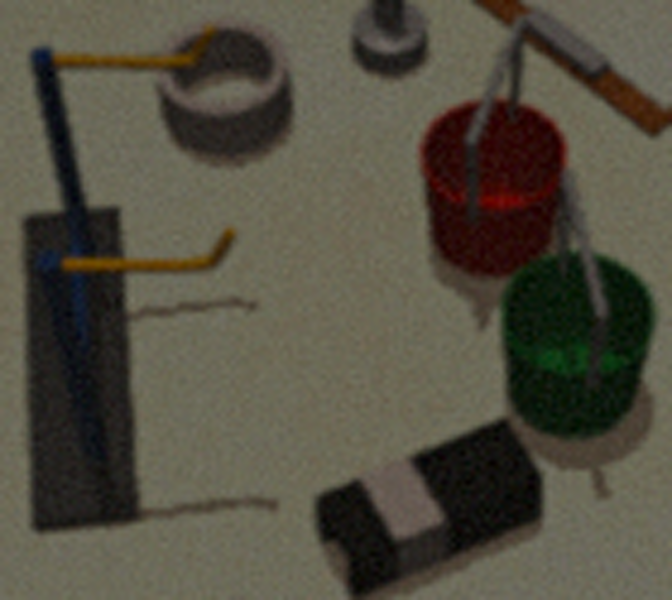

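View pics/c4.png

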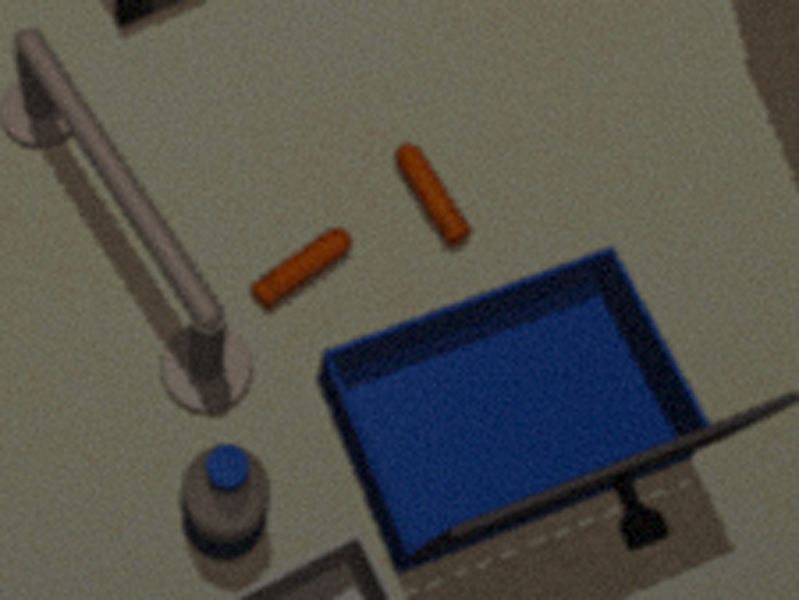

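Crop 3: red bar (524,22)-(473,138), green bar (566,180)-(603,310), post tops (42,57)/(48,262), hook tips (208,33)/(233,233), tape band centre near (400,497). Crop 4: rail ends (28,35) and (210,320), lid knob (640,530), no preform behind the lid.

Run:
```python
from h import *
T=load('top0.png');S=load('scene0.png')
def c1(U,V): return (U+.5)/5-.5+105,(V+.5)/5-.5+125
def c2(U,V): return (U+.5)/4.6-.5+260,(V+.5)/4.6-.5+120
def c3(U,V): return (U+.5)/4.8-.5+160,(V+.5)/4.8-.5+98
def c4(U,V): return (U+.5)/3.551-.5+200,(V+.5)/3.551-.5+215
P={}
def go(n,a,b):
    x,e=tri(ray(T,*a),ray(S,*b));P[n]=x;print(n,np.round(x,3),np.round(e[0],4))
go('red1',c2(436,556),c3(524,22));go('red2',c2(316,452),c3(473,138))
go('gr1',c2(252,514),c3(566,180));go('gr2',c2(103,470),c3(603,310))
go('postL',c2(277,55),c3(48,262));go('postR',c2(501,118),c3(42,57))
go('tipL',c2(239,188),c3(233,233));go('tipR',c2(465,251),c3(208,33))
go('railL',c1(402,157),c4(210,320));go('railR',c1(773,103),c4(28,35))
go('tape',c2(84,303),c3(400,497))
go('pf1',c1(490,310),c4(301,267));go('pf2',c1(505,466),c4(433,196))
go('lidc',c1(35,570),(423.7,327.7));go('knob',c1(28,392),c4(640,530))
go('boxA',c1(372,270),c4(325,352));go('boxB',c1(350,577),c4(612,250))
for p in[(178,256),(150,568),(372,270),(350,577)]:print('rim',np.round(onz(T,*c1(*p),.065),3))
for p in[(391,275),(365,580)]:print('base',np.round(onz(T,*c1(*p),0),3))
for p in[(50,245),(115,245),(122,411),(58,411)]:print('pad',np.round(onz(T,*c2(*p),.05),3))
for p in[(170,492),(357,503)]:print('pail rim',np.round(onz(T,*c2(*p),.085),3))
for a,b in[('red1','red2'),('gr1','gr2')]:
    d=P[b]-P[a];print('bar mid',np.round((P[a]+P[b])/2,3),np.degrees(np.arctan2(d[1],d[0])),np.linalg.norm(d))
# preform axis from top
hsv=cv2.cvtColor(T['img'],cv2.COLOR_RGB2HSV);m=cv2.inRange(hsv,np.array((3,130,90)),np.array((25,255,255)))
for q in cv2.findContours(m,0,2)[0]:
    if cv2.contourArea(q)>25:
        u,v=cv2.fitLine(q,2,0,.01,.01)[:2].ravel(),cv2.fitLine(q,2,0,.01,.01)[2:].ravel();a,b=onz(T,*(v-u*8),.0125),onz(T,*(v+u*8),.0125);print('axis',np.round((a+b)/2,3),np.degrees(np.arctan2(*(b-a)[1::-1])))
```

```text
red1 [ 0.341 -0.362  0.156] 0.0011
red2 [ 0.421 -0.275  0.162] 0.0004
gr1 [ 0.376 -0.227  0.148] 0.0
gr2 [ 0.411 -0.114  0.16 ] 0.0012
postL [ 0.714 -0.251  0.215] 0.0003
postR [ 0.661 -0.413  0.215] 0.0004
tipL [ 0.611 -0.217  0.227] 0.0023
tipR [ 0.561 -0.378  0.225] 0.0012
railL [0.664 0.231 0.124] 0.0011
railR [ 0.694 -0.041  0.119] 0.0022
tape [ 0.553 -0.108  0.051] 0.0001
pf1 [0.562 0.187 0.011] 0.0003
pf2 [0.437 0.178 0.008] 0.0014
lidc [0.37  0.462 0.206] 0.0004
knob [0.493 0.481 0.178] 0.0005
boxA [0.589 0.269 0.062] 0.0001
boxB [0.354 0.29  0.054] 0.0031
rim [0.604 0.418 0.065]
rim [0.367 0.437 0.065]
rim [0.589 0.268 0.065]
rim [0.357 0.285 0.065]
base [0.594 0.269 0.   ]
base [0.352 0.29  0.   ]
pad [ 0.603 -0.082  0.05 ]
pad [ 0.601 -0.136  0.05 ]
pad [ 0.462 -0.137  0.05 ]
pad [ 0.464 -0.084  0.05 ]
pail rim [ 0.395 -0.171  0.085]
pail rim [ 0.382 -0.319  0.085]
bar mid [ 0.381 -0.319  0.159] 47.085990885475994 0.11831049240909325
bar mid [ 0.394 -0.171  0.154] 72.81234991090945 0.11899828889158998
axis [ 0.228 -0.377  0.012] -72.23246791252639
axis [ 0.367 -0.878  0.012] -93.15180080276355
axis [ 0.402 -0.982  0.012] -99.29525151608581
axis [0.439 0.182 0.012] -89.01256946864368
axis [0.358 0.767 0.012] -2.403495537723461
axis [0.402 0.969 0.012] -1.028367996189304
axis [0.565 0.189 0.012] -170.3570347379178
axis [ 0.785 -0.996  0.012] -101.74174134638073
```

Request:
{"api": "arm_command", "payload": {"deltas": [{"claw": 0,"dz": 0.12,"wz": -0.02},{"dz": 0.12,"wz": -0.02},{"dz": 0.06,"dx": 0.03,"dy": -0.06,"wz": -0.02},{"dx": 0.06,"dy": -0.13,"wz": -0.025},{"dx": 0.06,"dy": -0.13,"wz": -0.025},{"dx": 0.06,"dy": -0.13,"wz": -0.025},{"dx": 0.06,"dy": -0.13,"wz": -0.025},{"dx": 0.06,"dy": -0.13,"wz": -0.025},{"dx": 0.06,"dy": -0.13,"wz": -0.025},{"dx": 0.06,"dy": -0.13,"wz": -0.025},{"dx": 0.06,"dy": -0.13,"wz": -0.025},{"dx": 0.06,"dy": -0.13,"wz": -0.025},{"dx": 0.06,"dy": -0.13,"wz": -0.025},{"dx": 0.06,"dy": -0.13,"wz": -0.025},{"dx": 0.06,"dy": -0.13,"wz": -0.025},{"dx": 0.06,"dy": -0.12,"wz": -0.02},{"dx": 0.05,"dy": -0.06,"dz": -0.1},{"dx": 0.004,"dz": -0.12},{"dz": -0.12},{}], "squeeze": 20}}

```text
$.deltas[0]: bad value
```

```bash
cat >> h.py <<'E'
def st():
    s=observe();q=s['eef_rot'];W=R.from_quat([q[1],q[2],q[3],q[0]]).as_matrix()
    print('t %.2f'%s['t'],'pos',np.round(s['position'],4),'closeyaw %.1f'%np.degrees(np.arctan2(W[1,1],W[0,1])),'down',np.round(W[:,2],3),'w %.4f'%s['width'],'g %.1f'%s['grasp_force'],'F',np.round(s['contact_force'],1));return s
def amber(d,lohi=((3,130,90),(25,255,255)),minA=20):
    m=cv2.inRange(cv2.cvtColor(d['img'],cv2.COLOR_RGB2HSV),*map(np.array,lohi));o=[]
    for q in cv2.findContours(m,0,2)[0]:
        if cv2.contourArea(q)>minA:
            M=cv2.moments(q);L=cv2.fitLine(q,2,0,.01,.01).ravel();o.append((M['m10']/M['m00'],M['m01']/M['m00'],L))
    return o
def pf():
    T=get_image('top');S=get_image('scene');b=amber(S)
    for u,v,L in amber(T):
        p=onz(T,u,v,.0125)
        if not(.3<p[0]<.9 and -.6<p[1]<.7):continue
        n=np.array([u,v]);a,c=onz(T,*(n-8*L[:2]),.0125),onz(T,*(n+8*L[:2]),.0125)
        best=min([tri(ray(T,u,v),ray(S,x,y)) for x,y,_ in b],key=lambda k:k[1][0]) if b else None
        print('pf top',np.round(p[:2],4),'yaw %.1f'%np.degrees(np.arctan2(*(c-a)[1::-1])),'tri',np.round(best[0],4),np.round(best[1][0],4))
E
python3 -c "
from h import *
st();pf()"
```

```text
t 0.10 pos [0.2368 0.6315 0.2216] closeyaw 69.4 down [-0.001 -0.002 -1.   ] w 0.0872 g 0.0 F [ 0.   0.4 -0.7]
pf top [0.4378 0.1757] yaw -90.0 tri [0.4373 0.1751 0.0173] 0.0004
pf top [0.5629 0.1882] yaw -170.0 tri [0.5614 0.1871 0.0208] 0.0006
pf top [ 0.6497 -0.4503] yaw -19.4 tri [ 0.6413 -0.451  -0.0355] 0.0205
pf top [ 0.7111 -0.2625] yaw -18.5 tri [ 0.6679 -0.2359  0.2059] 0.0015
```

Request:
{"api": "arm_command", "payload": {"deltas": [{"claw": 0,"dx": 0,"dy": 0,"dz": 0.12,"wx": 0,"wy": 0,"wz": -0.02},{"claw": 0,"dx": 0,"dy": 0,"dz": 0.12,"wx": 0,"wy": 0,"wz": -0.02},{"claw": 0,"dx": 0.03,"dy": -0.06,"dz": 0.06,"wx": 0,"wy": 0,"wz": -0.02},{"claw": 0,"dx": 0.06,"dy": -0.13,"dz": 0,"wx": 0,"wy": 0,"wz": -0.025},{"claw": 0,"dx": 0.06,"dy": -0.13,"dz": 0,"wx": 0,"wy": 0,"wz": -0.025},{"claw": 0,"dx": 0.06,"dy": -0.13,"dz": 0,"wx": 0,"wy": 0,"wz": -0.025},{"claw": 0,"dx": 0.06,"dy": -0.13,"dz": 0,"wx": 0,"wy": 0,"wz": -0.025},{"claw": 0,"dx": 0.06,"dy": -0.13,"dz": 0,"wx": 0,"wy": 0,"wz": -0.025},{"claw": 0,"dx": 0.06,"dy": -0.13,"dz": 0,"wx": 0,"wy": 0,"wz": -0.025},{"claw": 0,"dx": 0.06,"dy": -0.13,"dz": 0,"wx": 0,"wy": 0,"wz": -0.025},{"claw": 0,"dx": 0.06,"dy": -0.13,"dz": 0,"wx": 0,"wy": 0,"wz": -0.025},{"claw": 0,"dx": 0.06,"dy": -0.13,"dz": 0,"wx": 0,"wy": 0,"wz": -0.025},{"claw": 0,"dx": 0.06,"dy": -0.13,"dz": 0,"wx": 0,"wy": 0,"wz": -0.025},{"claw": 0,"dx": 0.06,"dy": -0.13,"dz": 0,"wx": 0,"wy": 0,"wz": -0.025},{"claw": 0,"dx": 0.06,"dy": -0.13,"dz": 0,"wx": 0,"wy": 0,"wz": -0.025},{"claw": 0,"dx": 0.06,"dy": -0.12,"dz": -0.05,"wx": 0,"wy": 0,"wz": -0.02},{"claw": 0,"dx": 0.05,"dy": -0.08,"dz": -0.1,"wx": 0,"wy": 0,"wz": 0},{"claw": 0,"dx": 0.0,"dy": 0,"dz": -0.12,"wx": 0,"wy": 0,"wz": 0},{"claw": 0,"dx": 0,"dy": 0,"dz": -0.12,"wx": 0,"wy": 0,"wz": 0},{"claw": 0,"dx": 0,"dy": 0,"dz": 0,"wx": 0,"wy": 0,"wz": 0}], "squeeze": 20}}

```text
t: 1.87
position: [0.4483, 0.1749, 0.1953]
eef_rot: [-0.001, 0.701, 0.713, -0.005]
contact_force: [-0.7, -0.1, -0.5]
width: 0.0874
grasp_force: 0.0
```

```bash
python3 -c "
from h import *
s=st();pf()
d=get_image('wrist');print(d['fx'],d['cx'],d['cy'],np.round(d['tool_from_camera'],3).tolist())
hs=amber(d,minA=100)
for u,v,L in hs:
    o,r=wray(d,s,u,v);a=[ (lambda o,r:o+r*(.0125-o[2])/r[2])(*wray(d,s,u+k*L[0],v+k*L[1])) for k in(-10,10)];c=a[1]-a[0];print('wrist',round(u),round(v),np.round(o+r*(.0125-o[2])/r[2],4),np.degrees(np.arctan2(c[1],c[0])))
"
```

```text
t 1.87 pos [0.4483 0.1749 0.1953] closeyaw 1.0 down [-0.009 -0.005 -1.   ] w 0.0874 g 0.0 F [-0.7 -0.1 -0.5]
pf top [0.4382 0.1607] yaw -92.9 tri [0.4367 0.1626 0.0087] 0.002
pf top [0.5687 0.1858] yaw -167.2 tri [0.565  0.1863 0.0207] 0.0032
pf top [ 0.6513 -0.4508] yaw -19.1 tri [ 0.6166 -0.3984  0.2052] 0.0017
pf top [ 0.7141 -0.2644] yaw -17.4 tri [ 0.6661 -0.2348  0.2077] 0.003
297.3186396354542 256.47798428240327 186.5798412453925 [[0.0, -0.955, -0.295, 0.082], [1.0, 0.001, -0.002, 0.001], [0.002, -0.295, 0.955, -0.162], [0.0, 0.0, 0.0, 1.0]]
wrist 345 160 [0.5546 0.1849 0.0125] 10.2995926008436
wrist 245 167 [0.4334 0.1738 0.0125] -86.76021029422151
```

Request:
{"api": "arm_command", "payload": {"deltas": [{"claw": 0,"dx": -0.025,"dy": 0.005,"dz": -0.12,"wx": 0,"wy": 0,"wz": 0.0},{"claw": 0,"dx": -0.025,"dy": 0.003,"dz": -0.12,"wx": 0,"wy": 0,"wz": 0.0},{"claw": 0,"dx": 0,"dy": 0,"dz": -0.12,"wx": 0,"wy": 0,"wz": 0},{"claw": 0,"dx": 0,"dy": 0,"dz": -0.12,"wx": 0,"wy": 0,"wz": 0},{"claw": 0,"dx": 0,"dy": 0,"dz": -0.12,"wx": 0,"wy": 0,"wz": 0},{"claw": 0,"dx": 0,"dy": 0,"dz": -0.08,"wx": 0,"wy": 0,"wz": 0},{"claw": 0,"dx": 0,"dy": 0,"dz": -0.04,"wx": 0,"wy": 0,"wz": 0},{"claw": 0,"dx": 0,"dy": 0,"dz": -0.02,"wx": 0,"wy": 0,"wz": 0},{"claw": 0,"dx": 0,"dy": 0,"dz": 0,"wx": 0,"wy": 0,"wz": 0},{"claw": 0,"dx": 0,"dy": 0,"dz": 0,"wx": 0,"wy": 0,"wz": 0}], "squeeze": 20}}

```text
t: 2.85
position: [0.4408, 0.1798, 0.0164]
eef_rot: [0.0, 0.701, 0.714, 0.001]
contact_force: [0.0, -0.5, -0.6]
width: 0.0869
grasp_force: 0.0
```

```bash
python3 -c "
from h import *
st();save('wrist','w1.png')"
```

```text
t 2.85 pos [0.4408 0.1798 0.0164] closeyaw 1.1 down [ 0.003  0.002 -1.   ] w 0.0869 g 0.0 F [ 0.  -0.5 -0.6]
```

View pics/w1.png

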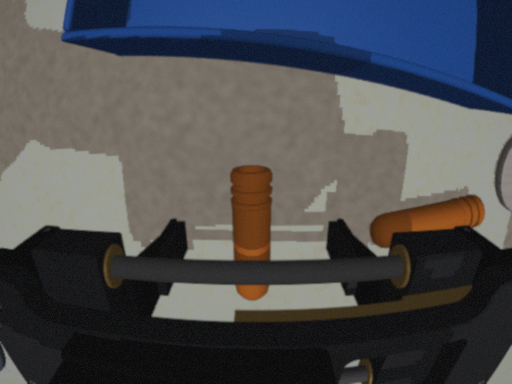

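The wrist view shows the preform centred between the open fingers (at (250,235)), the second one at (425,220).

Request:
{"api": "arm_command", "payload": {"deltas": [{"claw": 0,"dx": 0,"dy": -0.005,"dz": -0.03,"wx": 0,"wy": 0,"wz": 0},{"claw": 0,"dx": 0,"dy": 0,"dz": -0.018,"wx": 0,"wy": 0,"wz": 0},{"claw": 1,"dx": 0,"dy": 0,"dz": 0,"wx": 0,"wy": 0,"wz": 0},{"claw": 1,"dx": 0,"dy": 0,"dz": 0,"wx": 0,"wy": 0,"wz": 0},{"claw": 1,"dx": 0,"dy": 0,"dz": 0,"wx": 0,"wy": 0,"wz": 0},{"claw": 1,"dx": 0,"dy": 0,"dz": 0,"wx": 0,"wy": 0,"wz": 0},{"claw": 1,"dx": 0,"dy": 0,"dz": 0,"wx": 0,"wy": 0,"wz": 0},{"claw": 1,"dx": 0,"dy": 0,"dz": 0,"wx": 0,"wy": 0,"wz": 0},{"claw": 1,"dx": 0,"dy": 0,"dz": 0,"wx": 0,"wy": 0,"wz": 0},{"claw": 1,"dx": 0,"dy": 0,"dz": 0,"wx": 0,"wy": 0,"wz": 0},{"claw": 1,"dx": 0,"dy": 0,"dz": 0.06,"wx": 0,"wy": 0,"wz": 0},{"claw": 1,"dx": 0,"dy": 0,"dz": 0.12,"wx": 0,"wy": 0,"wz": 0},{"claw": 1,"dx": 0,"dy": 0,"dz": 0.12,"wx": 0,"wy": 0,"wz": 0},{"claw": 1,"dx": 0,"dy": 0,"dz": 0.12,"wx": 0,"wy": 0,"wz": 0},{"claw": 1,"dx": 0,"dy": 0,"dz": 0.06,"wx": 0,"wy": 0,"wz": 0},{"claw": 1,"dx": 0,"dy": 0,"dz": 0,"wx": 0,"wy": 0,"wz": 0}], "squeeze": 20}}

```text
t: 4.23
position: [0.4418, 0.1789, 0.1265]
eef_rot: [0.001, 0.701, 0.713, 0.004]
contact_force: [0.7, -0.4, -0.7]
width: 0.0035
grasp_force: 0.0
```

```bash
python3 -c "
from h import *
st();save('wrist','w2.png');pf()"
```

```text
t 4.23 pos [0.4418 0.1789 0.1265] closeyaw 1.0 down [ 0.006  0.004 -1.   ] w 0.0035 g 0.0 F [ 0.7 -0.4 -0.7]
pf top [0.4385 0.1528] yaw -97.1 tri [0.4361 0.1564 0.0027] 0.0034
pf top [0.5852 0.1916] yaw -166.9 tri [0.5763 0.1905 0.0393] 0.0063
pf top [ 0.651  -0.4505] yaw -19.2 tri [ 0.6163 -0.3981  0.2058] 0.0018
pf top [ 0.7094 -0.2628] yaw -17.8 tri [ 0.6638 -0.2345  0.2064] 0.0013
```

View pics/w2.png

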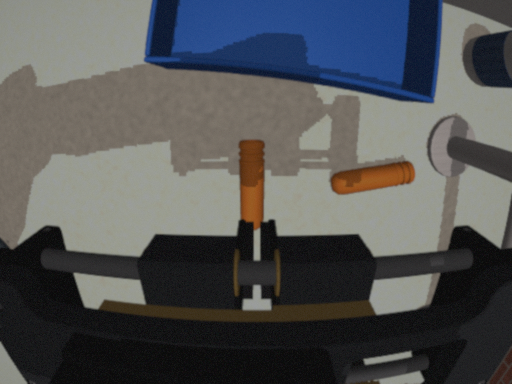

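The fingers shut without the preform, which lies about where it was (centre (251,183)); likely lifted before the fingers had closed. I re-measure at rest.

```bash
cat >> h.py <<'E'
def wpf(z=.0125,lohi=((3,130,90),(25,255,255)),minA=100):
    s=st();d=get_image('wrist')
    P=lambda u,v:(lambda o,r:o+r*(z-o[2])/r[2])(*wray(d,s,u,v))
    m=cv2.inRange(cv2.cvtColor(d['img'],cv2.COLOR_RGB2HSV),*map(np.array,lohi))
    for q in cv2.findContours(m,0,2)[0]:
        if cv2.contourArea(q)>minA:
            w=np.array([P(*p)[:2] for p in q[:,0].astype(float)],np.float32);r=cv2.minAreaRect(w*1000);b=cv2.boxPoints(r);e=max(b[1]-b[0],b[2]-b[1],key=np.linalg.norm)
            print('wrist',np.round(np.array(r[0])/1000,4),'size',np.round(r[1],0),'yaw %.1f'%np.degrees(np.arctan2(e[1],e[0])))
E
python3 -c "
from h import *
wpf();wpf()"
```

```text
t 4.38 pos [0.4388 0.1777 0.1225] closeyaw 1.1 down [-0.001 -0.    -1.   ] w 0.0012 g 0.0 F [ 0.1  0.6 -0. ]
wrist [0.5632 0.1873] size [93. 23.] yaw 10.5
wrist [0.4379 0.1758] size [22. 91.] yaw -89.6
t 4.43 pos [0.4386 0.1775 0.1221] closeyaw 1.1 down [-0.002 -0.001 -1.   ] w 0.0007 g 0.0 F [ 0.8 -0.6 -0.7]
wrist [0.5634 0.1871] size [94. 22.] yaw 10.2
wrist [0.4383 0.1795] size [22. 83.] yaw -89.6
```

Request:
{"api": "arm_command", "payload": {"deltas": [{"claw": 0.4,"dx": 0,"dy": 0,"dz": 0,"wx": 0,"wy": 0,"wz": 0},{"claw": 0.4,"dx": 0,"dy": 0,"dz": -0.03,"wx": 0,"wy": 0,"wz": 0},{"claw": 0.4,"dx": 0,"dy": 0,"dz": -0.06,"wx": 0,"wy": 0,"wz": 0},{"claw": 0.4,"dx": 0,"dy": 0,"dz": -0.06,"wx": 0,"wy": 0,"wz": 0},{"claw": 0.4,"dx": 0,"dy": 0,"dz": -0.06,"wx": 0,"wy": 0,"wz": 0},{"claw": 0.4,"dx": 0,"dy": 0,"dz": -0.05,"wx": 0,"wy": 0,"wz": 0},{"claw": 0.4,"dx": 0,"dy": 0,"dz": -0.05,"wx": 0,"wy": 0,"wz": 0},{"claw": 0.4,"dx": 0,"dy": 0,"dz": -0.05,"wx": 0,"wy": 0,"wz": 0},{"claw": 0.4,"dx": 0,"dy": 0,"dz": -0.05,"wx": 0,"wy": 0,"wz": 0},{"claw": 0.4,"dx": 0,"dy": 0,"dz": -0.04,"wx": 0,"wy": 0,"wz": 0},{"claw": 0.4,"dx": 0,"dy": 0,"dz": -0.02,"wx": 0,"wy": 0,"wz": 0},{"claw": 1,"dx": 0,"dy": 0,"dz": 0,"wx": 0,"wy": 0,"wz": 0},{"claw": 1,"dx": 0,"dy": 0,"dz": 0,"wx": 0,"wy": 0,"wz": 0},{"claw": 1,"dx": 0,"dy": 0,"dz": 0,"wx": 0,"wy": 0,"wz": 0},{"claw": 1,"dx": 0,"dy": 0,"dz": 0,"wx": 0,"wy": 0,"wz": 0},{"claw": 1,"dx": 0,"dy": 0,"dz": 0,"wx": 0,"wy": 0,"wz": 0},{"claw": 1,"dx": 0,"dy": 0,"dz": 0,"wx": 0,"wy": 0,"wz": 0},{"claw": 1,"dx": 0,"dy": 0,"dz": 0,"wx": 0,"wy": 0,"wz": 0},{"claw": 1,"dx": 0,"dy": 0,"dz": 0,"wx": 0,"wy": 0,"wz": 0},{"claw": 1,"dx": 0,"dy": 0,"dz": 0,"wx": 0,"wy": 0,"wz": 0}], "squeeze": 20}}

```text
t: 6.15
position: [0.4397, 0.178, 0.0061]
eef_rot: [-0.0, 0.701, 0.714, 0.0]
contact_force: [-1.8, -0.3, 6.2]
width: 0.0243
grasp_force: 20.0
```

Request:
{"api": "arm_command", "payload": {"deltas": [{"claw": 1,"dx": 0,"dy": 0,"dz": 0.12,"wx": 0,"wy": 0,"wz": 0},{"claw": 1,"dx": 0,"dy": 0,"dz": 0.12,"wx": 0,"wy": 0,"wz": 0},{"claw": 1,"dx": 0,"dy": 0,"dz": 0.12,"wx": 0,"wy": 0,"wz": 0},{"claw": 1,"dx": 0,"dy": 0,"dz": 0.12,"wx": 0,"wy": 0,"wz": 0},{"claw": 1,"dx": -0.003,"dy": 0.116,"dz": 0,"wx": 0,"wy": 0,"wz": 0},{"claw": 1,"dx": -0.003,"dy": 0.116,"dz": 0,"wx": 0,"wy": 0,"wz": -0.005},{"claw": 1,"dx": -0.003,"dy": 0.116,"dz": 0,"wx": 0,"wy": 0,"wz": -0.01},{"claw": 1,"dx": -0.003,"dy": 0.116,"dz": 0,"wx": 0,"wy": 0,"wz": -0.01},{"claw": 1,"dx": -0.003,"dy": 0.116,"dz": 0,"wx": 0,"wy": 0,"wz": -0.01},{"claw": 1,"dx": 0,"dy": 0.116,"dz": 0,"wx": 0,"wy": 0,"wz": 0},{"claw": 1,"dx": 0,"dy": 0,"dz": 0,"wx": 0,"wy": 0,"wz": 0},{"claw": 1,"dx": 0,"dy": 0,"dz": -0.08,"wx": 0,"wy": 0,"wz": 0},{"claw": 1,"dx": 0,"dy": 0,"dz": -0.1,"wx": 0,"wy": 0,"wz": 0},{"claw": 1,"dx": 0,"dy": 0,"dz": -0.1,"wx": 0,"wy": 0,"wz": 0},{"claw": 1,"dx": 0,"dy": 0,"dz": -0.1,"wx": 0,"wy": 0,"wz": 0},{"claw": 1,"dx": 0,"dy": 0,"dz": -0.04,"wx": 0,"wy": 0,"wz": 0},{"claw": 1,"dx": 0,"dy": 0,"dz": 0,"wx": 0,"wy": 0,"wz": 0},{"claw": 1,"dx": 0,"dy": 0,"dz": 0,"wx": 0,"wy": 0,"wz": 0},{"claw": 1,"dx": 0,"dy": 0,"dz": 0,"wx": 0,"wy": 0,"wz": 0}]}}

```text
t: 7.73
position: [0.4367, 0.3524, 0.0218]
eef_rot: [0.0, 0.739, 0.674, 0.001]
contact_force: [0.7, -0.6, -0.3]
width: 0.025
grasp_force: 20.0
```

Request:
{"api": "arm_command", "payload": {"deltas": [{"claw": 1,"dx": 0,"dy": 0,"dz": -0.03,"wx": 0,"wy": 0,"wz": 0},{"claw": 0.45,"dx": 0,"dy": 0,"dz": 0,"wx": 0,"wy": 0,"wz": 0},{"claw": 0.45,"dx": 0,"dy": 0,"dz": 0,"wx": 0,"wy": 0,"wz": 0},{"claw": 0.45,"dx": 0,"dy": 0,"dz": 0,"wx": 0,"wy": 0,"wz": 0},{"claw": 0.45,"dx": 0,"dy": 0,"dz": 0,"wx": 0,"wy": 0,"wz": 0},{"claw": 0.45,"dx": 0,"dy": 0,"dz": 0,"wx": 0,"wy": 0,"wz": 0},{"claw": 0.4,"dx": 0,"dy": 0,"dz": 0.1,"wx": 0,"wy": 0,"wz": 0},{"claw": 0.4,"dx": 0,"dy": 0,"dz": 0.12,"wx": 0,"wy": 0,"wz": 0},{"claw": 0.4,"dx": 0,"dy": 0,"dz": 0.12,"wx": 0,"wy": 0,"wz": 0},{"claw": 0.4,"dx": 0,"dy": 0,"dz": 0.12,"wx": 0,"wy": 0,"wz": -0.03},{"claw": 0.4,"dx": 0.05,"dy": -0.07,"dz": 0,"wx": 0,"wy": 0,"wz": -0.038},{"claw": 0.4,"dx": 0.05,"dy": -0.07,"dz": 0,"wx": 0,"wy": 0,"wz": -0.038},{"claw": 0.4,"dx": 0.05,"dy": -0.07,"dz": 0,"wx": 0,"wy": 0,"wz": -0.038},{"claw": 0.4,"dx": 0.05,"dy": -0.07,"dz": 0,"wx": 0,"wy": 0,"wz": -0.038},{"claw": 0.4,"dx": 0.05,"dy": -0.07,"dz": 0,"wx": 0,"wy": 0,"wz": -0.038},{"claw": 0.4,"dx": 0.05,"dy": -0.07,"dz": 0,"wx": 0,"wy": 0,"wz": -0.038},{"claw": 0.4,"dx": 0.05,"dy": -0.07,"dz": 0,"wx": 0,"wy": 0,"wz": -0.038},{"claw": 0.4,"dx": 0.05,"dy": -0.07,"dz": 0,"wx": 0,"wy": 0,"wz": -0.038},{"claw": 0.4,"dx": 0.05,"dy": -0.06,"dz": 0,"wx": 0,"wy": 0,"wz": -0.038},{"claw": 0.4,"dx": 0.05,"dy": -0.04,"dz": 0,"wx": 0,"wy": 0,"wz": -0.038}]}}

```text
t: 9.4
position: [0.5613, 0.1848, 0.1284]
eef_rot: [0.0, 0.996, 0.091, 0.0]
contact_force: [0.5, 0.6, -0.7]
width: 0.0526
grasp_force: 0.0
```

Request:
{"api": "arm_command", "payload": {"deltas": [{"claw": 0.4,"dx": 0,"dy": 0,"dz": 0,"wx": 0,"wy": 0,"wz": -0.005},{"claw": 0.4,"dx": 0,"dy": 0,"dz": 0,"wx": 0,"wy": 0,"wz": 0},{"claw": 0.4,"dx": 0,"dy": 0,"dz": 0,"wx": 0,"wy": 0,"wz": 0}]}}

```text
t: 9.65
position: [0.5599, 0.1878, 0.1278]
eef_rot: [-0.0, 0.996, 0.089, -0.001]
contact_force: [0.9, 0.4, 0.4]
width: 0.052
grasp_force: 0.0
```

```bash
python3 -c "
from h import *
wpf();pf()"
```

```text
t 9.65 pos [0.5599 0.1878 0.1278] closeyaw -79.8 down [-0.001  0.    -1.   ] w 0.0520 g 0.0 F [0.9 0.4 0.4]
wrist [0.5598 0.1874] size [91. 22.] yaw 9.8
pf top [ 0.65   -0.4504] yaw -19.0 tri [ 0.6143 -0.3972  0.2057] 0.0004
pf top [ 0.7106 -0.2632] yaw -17.8 tri [ 0.6641 -0.2344  0.2068] 0.0021
```

Request:
{"api": "arm_command", "payload": {"deltas": [{"claw": 0.4,"dx": 0,"dy": 0,"dz": -0.06,"wx": 0,"wy": 0,"wz": 0},{"claw": 0.4,"dx": 0,"dy": 0,"dz": -0.12,"wx": 0,"wy": 0,"wz": 0},{"claw": 0.4,"dx": 0,"dy": 0,"dz": -0.12,"wx": 0,"wy": 0,"wz": 0},{"claw": 0.4,"dx": 0,"dy": 0,"dz": -0.1,"wx": 0,"wy": 0,"wz": 0},{"claw": 0.4,"dx": 0,"dy": 0,"dz": -0.06,"wx": 0,"wy": 0,"wz": 0},{"claw": 0.4,"dx": 0,"dy": 0,"dz": -0.03,"wx": 0,"wy": 0,"wz": 0},{"claw": 0.4,"dx": 0,"dy": 0,"dz": 0,"wx": 0,"wy": 0,"wz": 0},{"claw": 1,"dx": 0,"dy": 0,"dz": 0,"wx": 0,"wy": 0,"wz": 0},{"claw": 1,"dx": 0,"dy": 0,"dz": 0,"wx": 0,"wy": 0,"wz": 0},{"claw": 1,"dx": 0,"dy": 0,"dz": 0,"wx": 0,"wy": 0,"wz": 0},{"claw": 1,"dx": 0,"dy": 0,"dz": 0,"wx": 0,"wy": 0,"wz": 0},{"claw": 1,"dx": 0,"dy": 0,"dz": 0,"wx": 0,"wy": 0,"wz": 0},{"claw": 1,"dx": 0,"dy": 0,"dz": 0,"wx": 0,"wy": 0,"wz": 0},{"claw": 1,"dx": 0,"dy": 0,"dz": 0,"wx": 0,"wy": 0,"wz": 0},{"claw": 1,"dx": 0,"dy": 0,"dz": 0,"wx": 0,"wy": 0,"wz": 0},{"claw": 1,"dx": 0,"dy": 0,"dz": 0,"wx": 0,"wy": 0,"wz": 0}]}}

```text
t: 11.13
position: [0.5611, 0.187, 0.0062]
eef_rot: [-0.0, 0.996, 0.088, 0.0]
contact_force: [-1.6, 0.2, 5.3]
width: 0.0248
grasp_force: 20.0
```

Request:
{"api": "arm_command", "payload": {"deltas": [{"claw": 1,"dx": 0,"dy": 0,"dz": 0.12,"wx": 0,"wy": 0,"wz": 0},{"claw": 1,"dx": 0,"dy": 0,"dz": 0.12,"wx": 0,"wy": 0,"wz": 0.03},{"claw": 1,"dx": 0,"dy": 0,"dz": 0.12,"wx": 0,"wy": 0,"wz": 0.038},{"claw": 1,"dx": 0,"dy": 0,"dz": 0.13,"wx": 0,"wy": 0,"wz": 0.038},{"claw": 1,"dx": -0.02,"dy": 0.02,"dz": 0,"wx": 0,"wy": 0,"wz": 0.038},{"claw": 1,"dx": -0.02,"dy": 0.08,"dz": 0,"wx": 0,"wy": 0,"wz": 0.038},{"claw": 1,"dx": -0.02,"dy": 0.08,"dz": 0,"wx": 0,"wy": 0,"wz": 0.038},{"claw": 1,"dx": -0.02,"dy": 0.08,"dz": 0,"wx": 0,"wy": 0,"wz": 0.038},{"claw": 1,"dx": -0.02,"dy": 0.09,"dz": 0,"wx": 0,"wy": 0,"wz": 0.038},{"claw": 1,"dx": -0.02,"dy": 0.1,"dz": 0,"wx": 0,"wy": 0,"wz": 0.038},{"claw": 1,"dx": -0.004,"dy": 0.1,"dz": 0,"wx": 0,"wy": 0,"wz": 0.038},{"claw": 1,"dx": 0,"dy": 0.094,"dz": 0,"wx": 0,"wy": 0,"wz": 0.038},{"claw": 1,"dx": 0,"dy": 0,"dz": 0,"wx": 0,"wy": 0,"wz": 0.007},{"claw": 1,"dx": 0,"dy": 0,"dz": -0.08,"wx": 0,"wy": 0,"wz": 0},{"claw": 1,"dx": 0,"dy": 0,"dz": -0.1,"wx": 0,"wy": 0,"wz": 0},{"claw": 1,"dx": 0,"dy": 0,"dz": -0.1,"wx": 0,"wy": 0,"wz": 0},{"claw": 1,"dx": 0,"dy": 0,"dz": -0.1,"wx": 0,"wy": 0,"wz": 0},{"claw": 1,"dx": 0,"dy": 0,"dz": -0.05,"wx": 0,"wy": 0,"wz": 0},{"claw": 1,"dx": 0,"dy": 0,"dz": 0,"wx": 0,"wy": 0,"wz": 0},{"claw": 1,"dx": 0,"dy": 0,"dz": 0,"wx": 0,"wy": 0,"wz": 0}]}}

```text
t: 12.8
position: [0.5298, 0.3474, 0.0203]
eef_rot: [0.0, 0.737, 0.676, -0.0]
contact_force: [-0.6, 1.0, 1.0]
width: 0.0249
grasp_force: 20.0
```

Request:
{"api": "arm_command", "payload": {"deltas": [{"claw": 1,"dx": 0,"dy": 0,"dz": -0.025,"wx": 0,"wy": 0,"wz": 0},{"claw": 0.45,"dx": 0,"dy": 0,"dz": 0,"wx": 0,"wy": 0,"wz": 0},{"claw": 0.45,"dx": 0,"dy": 0,"dz": 0,"wx": 0,"wy": 0,"wz": 0},{"claw": 0.45,"dx": 0,"dy": 0,"dz": 0,"wx": 0,"wy": 0,"wz": 0},{"claw": 0.45,"dx": 0,"dy": 0,"dz": 0,"wx": 0,"wy": 0,"wz": 0},{"claw": 0.45,"dx": 0,"dy": 0,"dz": 0,"wx": 0,"wy": 0,"wz": 0},{"claw": 0.5,"dx": 0,"dy": 0,"dz": 0.1,"wx": 0,"wy": 0,"wz": 0},{"claw": 0.5,"dx": 0,"dy": 0,"dz": 0.13,"wx": 0,"wy": 0,"wz": 0},{"claw": 0.5,"dx": 0,"dy": 0,"dz": 0.13,"wx": 0,"wy": 0,"wz": 0},{"claw": 0.5,"dx": 0,"dy": 0,"dz": 0.13,"wx": 0,"wy": 0,"wz": 0},{"claw": 1,"dx": 0,"dy": 0,"dz": 0.13,"wx": 0,"wy": 0,"wz": 0},{"claw": 1,"dx": 0,"dy": 0,"dz": 0.13,"wx": 0,"wy": 0,"wz": 0},{"claw": 1,"dx": 0,"dy": 0,"dz": 0.13,"wx": 0,"wy": 0,"wz": 0},{"claw": 1,"dx": 0,"dy": 0,"dz": 0.13,"wx": 0,"wy": 0,"wz": 0},{"claw": 1,"dx": 0,"dy": 0,"dz": 0.12,"wx": 0,"wy": 0,"wz": 0},{"claw": 1,"dx": 0,"dy": 0,"dz": 0,"wx": 0,"wy": 0,"wz": 0},{"claw": 1,"dx": 0,"dy": 0,"dz": 0,"wx": 0,"wy": 0,"wz": 0}]}}

```text
t: 14.22
position: [0.5306, 0.3481, 0.2992]
eef_rot: [0.0, 0.737, 0.676, 0.002]
contact_force: [0.5, -0.6, -0.7]
width: 0.0055
grasp_force: 0.0
```

```bash
python3 -c "
from h import *
st();a=save('scene','s2.png')['img'];b=save('wrist','w3.png')['img']
cv2.imwrite('pics/v2.png',np.hstack([cv2.resize(a,(400,300),interpolation=cv2.INTER_AREA),cv2.resize(b,(400,300),interpolation=cv2.INTER_AREA)])[:,:,::-1])"
```

```text
t 14.22 pos [0.5306 0.3481 0.2992] closeyaw -4.9 down [ 0.004  0.003 -1.   ] w 0.0055 g 0.0 F [ 0.5 -0.6 -0.7]
```

View pics/v2.png

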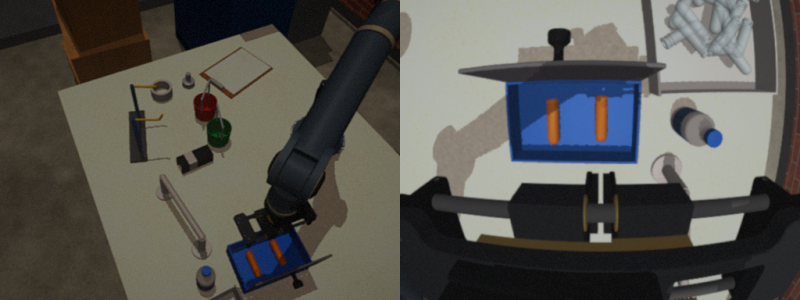

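Both preforms lie in the box and none is left on the bench; the lid is still open. Now behind the lid with shut fingers.

Request:
{"api": "arm_command", "payload": {"deltas": [{"claw": 1,"dx": -0.04,"dy": 0.08,"dz": 0,"wx": 0,"wy": 0,"wz": 0},{"claw": 1,"dx": -0.06,"dy": 0.11,"dz": 0,"wx": 0,"wy": 0,"wz": 0},{"claw": 1,"dx": -0.06,"dy": 0.11,"dz": 0,"wx": 0,"wy": 0,"wz": 0},{"claw": 1,"dx": -0.06,"dy": 0.11,"dz": 0,"wx": 0,"wy": 0,"wz": 0},{"claw": 1,"dx": -0.06,"dy": 0.11,"dz": 0,"wx": 0,"wy": 0,"wz": 0},{"claw": 1,"dx": -0.06,"dy": 0.11,"dz": 0,"wx": 0,"wy": 0,"wz": 0},{"claw": 1,"dx": -0.06,"dy": 0.1,"dz": 0,"wx": 0,"wy": 0,"wz": 0},{"claw": 1,"dx": 0,"dy": 0,"dz": 0,"wx": 0,"wy": 0,"wz": 0},{"claw": 1,"dx": 0,"dy": 0,"dz": -0.1,"wx": 0,"wy": 0,"wz": 0},{"claw": 1,"dx": 0,"dy": 0,"dz": -0.12,"wx": 0,"wy": 0,"wz": 0},{"claw": 1,"dx": 0,"dy": 0,"dz": -0.12,"wx": 0,"wy": 0,"wz": 0},{"claw": 1,"dx": 0,"dy": 0,"dz": -0.12,"wx": 0,"wy": 0,"wz": 0},{"claw": 1,"dx": 0,"dy": 0,"dz": 0,"wx": 0,"wy": 0,"wz": 0},{"claw": 1,"dx": 0,"dy": 0,"dz": 0,"wx": 0,"wy": 0,"wz": 0}]}}

```text
t: 15.48
position: [0.4286, 0.5289, 0.1791]
eef_rot: [0.001, 0.737, 0.676, -0.003]
contact_force: [0.3, 0.6, 1.0]
width: 0.0008
grasp_force: 0.0
```

Request:
{"api": "arm_command", "payload": {"deltas": [{"claw": 1,"dx": 0,"dy": -0.08,"dz": 0.01,"wx": 0,"wy": 0,"wz": 0},{"claw": 1,"dx": 0,"dy": -0.08,"dz": 0.01,"wx": 0,"wy": 0,"wz": 0},{"claw": 1,"dx": 0,"dy": -0.08,"dz": 0.004,"wx": 0,"wy": 0,"wz": 0},{"claw": 1,"dx": 0,"dy": -0.06,"dz": 0.01,"wx": 0,"wy": 0,"wz": 0},{"claw": 1,"dx": 0,"dy": -0.06,"dz": 0.008,"wx": 0,"wy": 0,"wz": 0},{"claw": 1,"dx": 0,"dy": -0.06,"dz": 0.006,"wx": 0,"wy": 0,"wz": 0},{"claw": 1,"dx": 0,"dy": -0.06,"dz": -0.008,"wx": 0,"wy": 0,"wz": 0},{"claw": 1,"dx": 0,"dy": -0.06,"dz": -0.014,"wx": 0,"wy": 0,"wz": 0},{"claw": 1,"dx": 0,"dy": -0.06,"dz": -0.02,"wx": 0,"wy": 0,"wz": 0},{"claw": 1,"dx": 0,"dy": -0.05,"dz": -0.03,"wx": 0,"wy": 0,"wz": 0},{"claw": 1,"dx": 0,"dy": -0.05,"dz": -0.036,"wx": 0,"wy": 0,"wz": 0},{"claw": 1,"dx": 0,"dy": -0.05,"dz": -0.04,"wx": 0,"wy": 0,"wz": 0},{"claw": 1,"dx": 0,"dy": -0.036,"dz": -0.05,"wx": 0,"wy": 0,"wz": 0},{"claw": 1,"dx": 0,"dy": -0.036,"dz": -0.05,"wx": 0,"wy": 0,"wz": 0},{"claw": 1,"dx": 0,"dy": -0.036,"dz": -0.05,"wx": 0,"wy": 0,"wz": 0},{"claw": 1,"dx": 0,"dy": -0.016,"dz": -0.044,"wx": 0,"wy": 0,"wz": 0},{"claw": 1,"dx": 0,"dy": -0.016,"dz": -0.044,"wx": 0,"wy": 0,"wz": 0},{"claw": 1,"dx": 0,"dy": 0,"dz": 0,"wx": 0,"wy": 0,"wz": 0}]}}

```text
t: 16.98
position: [0.429, 0.3057, 0.0962]
eef_rot: [0.0, 0.737, 0.676, -0.002]
contact_force: [-0.7, -0.5, -0.4]
width: 0.0004
grasp_force: 0.0
```

Request:
{"api": "arm_command", "payload": {"deltas": [{"claw": 1,"dx": 0,"dy": -0.008,"dz": -0.04,"wx": 0,"wy": 0,"wz": 0},{"claw": 1,"dx": 0,"dy": 0,"dz": -0.03,"wx": 0,"wy": 0,"wz": 0},{"claw": 1,"dx": 0,"dy": 0,"dz": -0.02,"wx": 0,"wy": 0,"wz": 0},{"claw": 1,"dx": 0,"dy": 0,"dz": -0.01,"wx": 0,"wy": 0,"wz": 0},{"claw": 1,"dx": 0,"dy": 0,"dz": 0,"wx": 0,"wy": 0,"wz": 0},{"claw": 1,"dx": 0,"dy": 0,"dz": 0,"wx": 0,"wy": 0,"wz": 0}]}}

```text
t: 17.48
position: [0.4298, 0.3061, 0.0723]
eef_rot: [0.0, 0.737, 0.676, 0.0]
contact_force: [-0.0, -0.0, 0.1]
width: 0.0004
grasp_force: 0.0
```

```bash
python3 -c "
from h import *
st();a=save('scene','s3.png')['img'];b=save('top','t3.png')['img']
cv2.imwrite('pics/v3.png',np.hstack([cv2.resize(a[215:384,200:424],(400,302)),cv2.resize(b[125:245,65:225],(400,300))[:300] if 0 else cv2.resize(b[125:246,65:225],(400,302))])[:,:,::-1])"
```

```text
t 17.48 pos [0.4298 0.3061 0.0723] closeyaw -4.9 down [ 0.  0. -1.] w 0.0004 g 0.0 F [-0.  -0.   0.1]
```

View pics/v3.png

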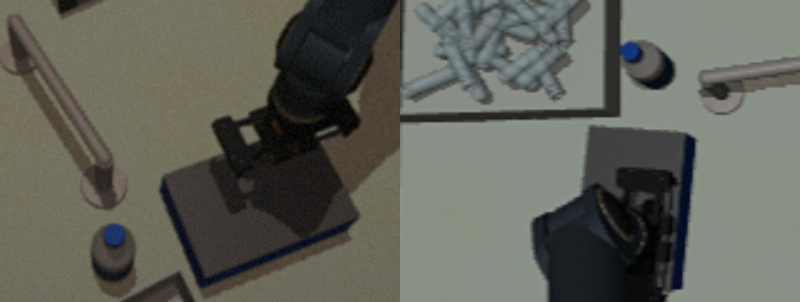

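The lid lies on the box; I press a little until the force rises.

Request:
{"api": "arm_command", "payload": {"deltas": [{"claw": 1,"dx": 0,"dy": 0,"dz": -0.01,"wx": 0,"wy": 0,"wz": 0},{"claw": 1,"dx": 0,"dy": 0,"dz": -0.004,"wx": 0,"wy": 0,"wz": 0},{"claw": 1,"dx": 0,"dy": 0,"dz": 0,"wx": 0,"wy": 0,"wz": 0}]}}

```text
t: 17.83
position: [0.43, 0.3062, 0.0716]
eef_rot: [-0.001, 0.737, 0.676, 0.0]
contact_force: [-5.3, -3.4, 23.4]
width: 0.0004
grasp_force: 11.5
```

Request:
{"api": "arm_command", "payload": {"deltas": [{"claw": 1,"dx": 0,"dy": 0,"dz": -0.006,"wx": 0,"wy": 0,"wz": 0},{"claw": 1,"dx": 0,"dy": 0,"dz": 0,"wx": 0,"wy": 0,"wz": 0},{"claw": 1,"dx": 0,"dy": 0,"dz": 0,"wx": 0,"wy": 0,"wz": 0}]}}

```text
t: 18.08
position: [0.4301, 0.3062, 0.0714]
eef_rot: [-0.001, 0.737, 0.676, 0.0]
contact_force: [-9.3, -6.4, 33.8]
width: 0.0003
grasp_force: 16.9
```

Shut: 34 N rise at z 0.071 (lid top). Next, over to the red pail.

Request:
{"api": "arm_command", "payload": {"deltas": [{"claw": 1,"dx": 0,"dy": 0,"dz": 0.06,"wx": 0,"wy": 0,"wz": 0},{"claw": 1,"dx": 0,"dy": 0,"dz": 0.13,"wx": 0,"wy": 0,"wz": 0},{"claw": 1,"dx": 0,"dy": 0,"dz": 0.13,"wx": 0,"wy": 0,"wz": 0},{"claw": 1,"dx": 0.02,"dy": 0,"dz": 0.13,"wx": 0,"wy": 0,"wz": 0},{"claw": 0.4,"dx": 0.02,"dy": -0.06,"dz": 0.13,"wx": 0,"wy": 0,"wz": -0.015},{"claw": 0.4,"dx": 0.02,"dy": -0.12,"dz": 0.13,"wx": 0,"wy": 0,"wz": -0.015},{"claw": 0.4,"dx": 0.02,"dy": -0.14,"dz": 0.12,"wx": 0,"wy": 0,"wz": -0.015},{"claw": 0.4,"dx": 0.02,"dy": -0.14,"dz": 0.08,"wx": 0,"wy": 0,"wz": -0.015},{"claw": 0.4,"dx": 0.02,"dy": -0.14,"dz": 0,"wx": 0,"wy": 0,"wz": -0.015},{"claw": 0.4,"dx": 0.02,"dy": -0.14,"dz": 0,"wx": 0,"wy": 0,"wz": -0.015},{"claw": 0.4,"dx": 0.02,"dy": -0.14,"dz": 0,"wx": 0,"wy": 0,"wz": -0.015},{"claw": 0.4,"dx": 0,"dy": -0.14,"dz": 0,"wx": 0,"wy": 0,"wz": -0.015},{"claw": 0.4,"dx": 0,"dy": -0.14,"dz": 0,"wx": 0,"wy": 0,"wz": -0.015},{"claw": 0.4,"dx": -0.03,"dy": -0.14,"dz": 0,"wx": 0,"wy": 0,"wz": -0.015},{"claw": 0.4,"dx": -0.03,"dy": -0.14,"dz": 0,"wx": 0,"wy": 0,"wz": -0.015},{"claw": 0.4,"dx": -0.03,"dy": -0.14,"dz": 0,"wx": 0,"wy": 0,"wz": -0.015},{"claw": 0.4,"dx": -0.04,"dy": -0.14,"dz": 0,"wx": 0,"wy": 0,"wz": -0.015},{"claw": 0.4,"dx": -0.04,"dy": -0.14,"dz": 0,"wx": 0,"wy": 0,"wz": -0.015},{"claw": 0.4,"dx": -0.04,"dy": -0.14,"dz": 0,"wx": 0,"wy": 0,"wz": 0},{"claw": 0.4,"dx": -0.04,"dy": -0.14,"dz": 0,"wx": 0,"wy": 0,"wz": 0}]}}

```text
t: 19.75
position: [0.4055, -0.2252, 0.2899]
eef_rot: [-0.0, 0.916, 0.401, 0.001]
contact_force: [0.5, 0.4, 0.2]
width: 0.0522
grasp_force: 0.0
```

Request:
{"api": "arm_command", "payload": {"deltas": [{"claw": 0.4,"dx": -0.02,"dy": -0.11,"dz": 0,"wx": 0,"wy": 0,"wz": 0},{"claw": 0.4,"dx": 0,"dy": 0,"dz": 0,"wx": 0,"wy": 0,"wz": 0},{"claw": 0.4,"dx": 0,"dy": 0,"dz": 0,"wx": 0,"wy": 0,"wz": 0}]}}

```text
t: 20.0
position: [0.4007, -0.2526, 0.2897]
eef_rot: [0.0, 0.917, 0.399, 0.0]
contact_force: [-0.4, 0.0, -0.5]
width: 0.0523
grasp_force: 0.0
```

```bash
python3 -c "
from h import *
st();save('wrist','w4.png')"
```

```text
t 20.00 pos [ 0.4007 -0.2526  0.2897] closeyaw -42.9 down [ 0. -0. -1.] w 0.0523 g 0.0 F [-0.4  0.  -0.5]
```

View pics/w4.png

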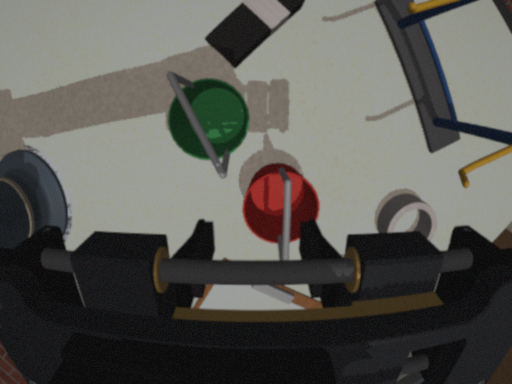

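The wrist view shows the red bar from (285,172) down to (285,258), nearly along tool x, and the green pail at (208,118).

```bash
python3 -c "
from h import *
s=st();d=load('w4.png')
for z,ps in((.156,[(285,172),(286,210),(285,255),(174,75),(223,170)]),):
    for p in ps:
        o,r=wray(d,s,*p);print(p,np.round(o+r*(z-o[2])/r[2],4))
"
```

```text
t 20.05 pos [ 0.4013 -0.2511  0.2896] closeyaw -42.7 down [ 0.     0.001 -1.   ] w 0.0520 g 0.0 F [ 0.1  0.8 -0.4]
(285, 172) [ 0.4269 -0.2664  0.156 ]
(286, 210) [ 0.4    -0.2989  0.156 ]
(285, 255) [ 0.3628 -0.3406  0.156 ]
(174, 75) [ 0.4133 -0.1162  0.156 ]
(223, 170) [ 0.3814 -0.2215  0.156 ]
```

Request:
{"api": "arm_command", "payload": {"deltas": [{"claw": 0.4,"dx": 0,"dy": -0.1,"dz": 0,"wx": 0,"wy": 0,"wz": 0.005},{"claw": 0.4,"dx": 0,"dy": -0.084,"dz": 0,"wx": 0,"wy": 0,"wz": 0},{"claw": 0.4,"dx": 0,"dy": 0,"dz": 0,"wx": 0,"wy": 0,"wz": 0},{"claw": 0.4,"dx": 0,"dy": 0,"dz": -0.08,"wx": 0,"wy": 0,"wz": 0},{"claw": 0.4,"dx": 0,"dy": 0,"dz": -0.12,"wx": 0,"wy": 0,"wz": 0},{"claw": 0.4,"dx": 0,"dy": 0,"dz": -0.12,"wx": 0,"wy": 0,"wz": 0},{"claw": 0.4,"dx": 0,"dy": 0,"dz": -0.12,"wx": 0,"wy": 0,"wz": 0},{"claw": 0.4,"dx": 0,"dy": 0,"dz": -0.11,"wx": 0,"wy": 0,"wz": 0},{"claw": 0.4,"dx": 0,"dy": 0,"dz": -0.06,"wx": 0,"wy": 0,"wz": 0},{"claw": 0.4,"dx": 0,"dy": 0,"dz": 0,"wx": 0,"wy": 0,"wz": 0},{"claw": 0.4,"dx": 0,"dy": 0,"dz": 0,"wx": 0,"wy": 0,"wz": 0}]}}

```text
t: 20.97
position: [0.4018, -0.2957, 0.1368]
eef_rot: [-0.001, 0.912, 0.409, -0.0]
contact_force: [-0.0, 0.1, 1.1]
width: 0.0523
grasp_force: 0.0
```

Request:
{"api": "arm_command", "payload": {"deltas": [{"claw": 1,"dx": 0,"dy": 0,"dz": 0,"wx": 0,"wy": 0,"wz": 0},{"claw": 1,"dx": 0,"dy": 0,"dz": 0,"wx": 0,"wy": 0,"wz": 0},{"claw": 1,"dx": 0,"dy": 0,"dz": 0,"wx": 0,"wy": 0,"wz": 0},{"claw": 1,"dx": 0,"dy": 0,"dz": 0,"wx": 0,"wy": 0,"wz": 0},{"claw": 1,"dx": 0,"dy": 0,"dz": 0,"wx": 0,"wy": 0,"wz": 0},{"claw": 1,"dx": 0,"dy": 0,"dz": 0,"wx": 0,"wy": 0,"wz": 0},{"claw": 1,"dx": 0,"dy": 0,"dz": 0,"wx": 0,"wy": 0,"wz": 0},{"claw": 1,"dx": 0,"dy": 0,"dz": 0,"wx": 0,"wy": 0,"wz": 0},{"claw": 1,"dx": 0,"dy": 0,"dz": 0,"wx": 0,"wy": 0,"wz": 0},{"claw": 1,"dx": 0,"dy": 0,"dz": 0,"wx": 0,"wy": 0,"wz": 0},{"claw": 1,"dx": 0,"dy": 0,"dz": 0,"wx": 0,"wy": 0,"wz": 0}], "squeeze": 40}}

```text
t: 21.88
position: [0.4017, -0.2973, 0.1373]
eef_rot: [0.0, 0.913, 0.408, 0.0]
contact_force: [0.9, -0.9, 0.8]
width: 0.0068
grasp_force: 40.0
```

Request:
{"api": "arm_command", "payload": {"deltas": [{"claw": 1,"dx": 0,"dy": 0,"dz": 0.05,"wx": 0,"wy": 0,"wz": 0},{"claw": 1,"dx": 0,"dy": 0,"dz": 0.07,"wx": 0,"wy": 0,"wz": 0},{"claw": 1,"dx": 0,"dy": 0,"dz": 0.08,"wx": 0,"wy": 0,"wz": 0},{"claw": 1,"dx": 0,"dy": 0,"dz": 0.08,"wx": 0,"wy": 0,"wz": 0},{"claw": 1,"dx": 0,"dy": 0,"dz": 0.06,"wx": 0,"wy": 0,"wz": 0},{"claw": 1,"dx": 0.03,"dy": -0.01,"dz": 0.04,"wx": 0,"wy": 0,"wz": 0.012},{"claw": 1,"dx": 0.05,"dy": -0.015,"dz": 0,"wx": 0,"wy": 0,"wz": 0.02},{"claw": 1,"dx": 0.05,"dy": -0.02,"dz": 0,"wx": 0,"wy": 0,"wz": 0.02},{"claw": 1,"dx": 0.06,"dy": -0.02,"dz": 0,"wx": 0,"wy": 0,"wz": 0.02},{"claw": 1,"dx": 0.06,"dy": -0.02,"dz": 0,"wx": 0,"wy": 0,"wz": 0.02},{"claw": 1,"dx": 0.06,"dy": -0.02,"dz": 0,"wx": 0,"wy": 0,"wz": 0.02},{"claw": 1,"dx": 0.06,"dy": -0.02,"dz": 0,"wx": 0,"wy": 0,"wz": 0.02},{"claw": 1,"dx": 0.037,"dy": -0.007,"dz": 0,"wx": 0,"wy": 0,"wz": 0},{"claw": 1,"dx": 0,"dy": 0,"dz": 0,"wx": 0,"wy": 0,"wz": 0},{"claw": 1,"dx": 0,"dy": 0,"dz": 0,"wx": 0,"wy": 0,"wz": 0}]}}

```text
t: 23.13
position: [0.5025, -0.3299, 0.232]
eef_rot: [-0.001, 0.81, 0.587, -0.001]
contact_force: [0.1, -0.4, -2.8]
width: 0.0066
grasp_force: 40.0
```

```bash
python3 -c "
from h import *
st();a=save('scene','s5.png')['img'];b=save('top','t5.png')['img']
cv2.imwrite('pics/v5.png',np.hstack([cv2.resize(a[90:225,150:300],(444,400),interpolation=cv2.INTER_CUBIC),cv2.resize(b[110:260,270:403],(355,400),interpolation=cv2.INTER_CUBIC)])[:,:,::-1])"
```

```text
t 23.13 pos [ 0.5025 -0.3299  0.232 ] closeyaw -18.1 down [-0.002  0.    -1.   ] w 0.0066 g 40.0 F [ 0.1 -0.4 -2.8]
```

View pics/v5.png

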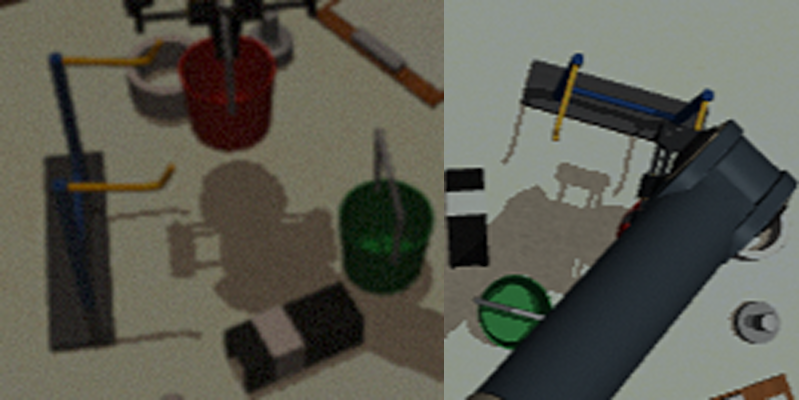

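The red pail hangs level from the gripper just in front of the right hook (tip at about (160,42) in the scene crop); z clears the tip.

Request:
{"api": "arm_command", "payload": {"deltas": [{"claw": 1,"dx": 0.04,"dy": -0.012,"dz": 0,"wx": 0,"wy": 0,"wz": 0},{"claw": 1,"dx": 0.06,"dy": -0.02,"dz": 0,"wx": 0,"wy": 0,"wz": 0},{"claw": 1,"dx": 0.07,"dy": -0.022,"dz": 0,"wx": 0,"wy": 0,"wz": 0},{"claw": 1,"dx": 0.07,"dy": -0.022,"dz": 0,"wx": 0,"wy": 0,"wz": 0},{"claw": 1,"dx": 0.06,"dy": -0.02,"dz": 0,"wx": 0,"wy": 0,"wz": 0},{"claw": 1,"dx": 0.046,"dy": -0.016,"dz": 0,"wx": 0,"wy": 0,"wz": 0},{"claw": 1,"dx": 0,"dy": 0,"dz": 0,"wx": 0,"wy": 0,"wz": 0},{"claw": 1,"dx": 0,"dy": 0,"dz": 0,"wx": 0,"wy": 0,"wz": 0},{"claw": 1,"dx": 0,"dy": 0,"dz": -0.05,"wx": 0,"wy": 0,"wz": 0},{"claw": 1,"dx": 0,"dy": 0,"dz": -0.05,"wx": 0,"wy": 0,"wz": 0},{"claw": 1,"dx": 0,"dy": 0,"dz": -0.04,"wx": 0,"wy": 0,"wz": 0},{"claw": 1,"dx": 0,"dy": 0,"dz": -0.02,"wx": 0,"wy": 0,"wz": 0},{"claw": 1,"dx": 0,"dy": 0,"dz": 0,"wx": 0,"wy": 0,"wz": 0},{"claw": 1,"dx": 0,"dy": 0,"dz": 0,"wx": 0,"wy": 0,"wz": 0}]}}

```text
t: 24.4
position: [0.5894, -0.358, 0.1917]
eef_rot: [-0.0, 0.809, 0.587, -0.0]
contact_force: [-0.1, -0.9, -2.5]
width: 0.0064
grasp_force: 40.0
```

Request:
{"api": "arm_command", "payload": {"deltas": [{"claw": 1,"dx": 0,"dy": 0,"dz": -0.008,"wx": 0,"wy": 0,"wz": 0},{"claw": 1,"dx": 0,"dy": 0,"dz": -0.004,"wx": 0,"wy": 0,"wz": 0},{"claw": 1,"dx": 0,"dy": 0,"dz": 0,"wx": 0,"wy": 0,"wz": 0},{"claw": 1,"dx": 0,"dy": 0,"dz": 0,"wx": 0,"wy": 0,"wz": 0}]}}

```text
t: 24.73
position: [0.5898, -0.3584, 0.1895]
eef_rot: [0.0, 0.809, 0.588, 0.0]
contact_force: [0.2, -0.3, -3.3]
width: 0.0062
grasp_force: 40.0
```

```bash
python3 -c "
from h import *
s=st();print(s['moment'])"
```

```text
t 24.73 pos [ 0.5898 -0.3584  0.1895] closeyaw -18.0 down [ 0.001 -0.    -1.   ] w 0.0062 g 40.0 F [ 0.2 -0.3 -3.3]
[-0.07590378  0.05127354 -0.04041575]
```

Request:
{"api": "arm_command", "payload": {"deltas": [{"claw": 1,"dx": 0,"dy": 0,"dz": -0.006,"wx": 0,"wy": 0,"wz": 0},{"claw": 1,"dx": 0,"dy": 0,"dz": -0.004,"wx": 0,"wy": 0,"wz": 0},{"claw": 1,"dx": 0,"dy": 0,"dz": 0,"wx": 0,"wy": 0,"wz": 0},{"claw": 1,"dx": 0,"dy": 0,"dz": 0,"wx": 0,"wy": 0,"wz": 0}]}}

```text
t: 25.07
position: [0.5901, -0.3584, 0.1878]
eef_rot: [0.001, 0.809, 0.588, 0.0]
contact_force: [-0.3, 2.4, 4.6]
width: 0.0063
grasp_force: 40.0
```

Request:
{"api": "arm_command", "payload": {"deltas": [{"claw": 0.6,"dx": 0,"dy": 0,"dz": 0,"wx": 0,"wy": 0,"wz": 0},{"claw": 0.6,"dx": 0,"dy": 0,"dz": 0,"wx": 0,"wy": 0,"wz": 0},{"claw": 0.6,"dx": 0,"dy": 0,"dz": 0,"wx": 0,"wy": 0,"wz": 0},{"claw": 0.5,"dx": 0,"dy": 0,"dz": 0,"wx": 0,"wy": 0,"wz": 0},{"claw": 0.5,"dx": 0,"dy": 0,"dz": 0,"wx": 0,"wy": 0,"wz": 0},{"claw": 0.5,"dx": 0,"dy": 0,"dz": 0,"wx": 0,"wy": 0,"wz": 0},{"claw": 0.5,"dx": 0,"dy": 0,"dz": 0.06,"wx": 0,"wy": 0,"wz": 0},{"claw": 0.5,"dx": 0,"dy": 0,"dz": 0.1,"wx": 0,"wy": 0,"wz": 0},{"claw": 0.5,"dx": 0,"dy": 0,"dz": 0.12,"wx": 0,"wy": 0,"wz": 0},{"claw": 0.4,"dx": 0,"dy": 0,"dz": 0.12,"wx": 0,"wy": 0,"wz": 0},{"claw": 0.4,"dx": 0,"dy": 0,"dz": 0.1,"wx": 0,"wy": 0,"wz": 0},{"claw": 0.4,"dx": -0.07,"dy": 0.054,"dz": 0,"wx": 0,"wy": 0,"wz": 0},{"claw": 0.4,"dx": -0.12,"dy": 0.09,"dz": 0,"wx": 0,"wy": 0,"wz": 0},{"claw": 0.4,"dx": -0.12,"dy": 0.09,"dz": 0,"wx": 0,"wy": 0,"wz": 0},{"claw": 0.4,"dx": -0.12,"dy": 0.09,"dz": 0,"wx": 0,"wy": 0,"wz": 0.005},{"claw": 0.4,"dx": -0.12,"dy": 0.09,"dz": -0.05,"wx": 0,"wy": 0,"wz": 0},{"claw": 0.4,"dx": -0.12,"dy": 0.09,"dz": -0.1,"wx": 0,"wy": 0,"wz": 0},{"claw": 0.4,"dx": -0.09,"dy": 0.08,"dz": -0.05,"wx": 0,"wy": 0,"wz": 0},{"claw": 0.4,"dx": -0.06,"dy": 0.048,"dz": 0,"wx": 0,"wy": 0,"wz": 0},{"claw": 0.4,"dx": 0,"dy": 0,"dz": 0,"wx": 0,"wy": 0,"wz": 0}]}}

```text
t: 26.73
position: [0.3834, -0.1994, 0.2624]
eef_rot: [-0.003, 0.804, 0.595, 0.001]
contact_force: [0.1, 0.1, 0.4]
width: 0.0524
grasp_force: 0.0
```

```bash
python3 -c "
from h import *
st();a=save('scene','s6.png')['img'];b=save('wrist','w6.png')['img'];st()
cv2.imwrite('pics/v6.png',np.hstack([cv2.resize(a[90:225,150:300],(333,300),interpolation=cv2.INTER_CUBIC),cv2.resize(b,(400,300),interpolation=cv2.INTER_AREA)])[:,:,::-1])"
```

```text
t 26.73 pos [ 0.3834 -0.1994  0.2624] closeyaw -17.0 down [-0.002  0.005 -1.   ] w 0.0524 g 0.0 F [0.1 0.1 0.4]
t 26.83 pos [ 0.3872 -0.2019  0.2641] closeyaw -17.1 down [ 0.002  0.001 -1.   ] w 0.0522 g 0.0 F [-0.3  0.2  0.4]
```

View pics/v6.png

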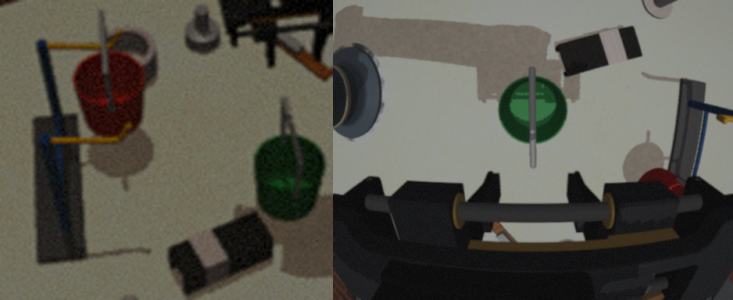

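Red hangs on the right hook (crop (110,90)); wrist view: green bar runs from (199,68) to (200,166) in the half-size panel, well aligned.

```bash
python3 -c "
from h import *
s=st();d=load('w6.png')
for p in[(254.5,90),(255.5,150),(256,208)]:
    o,r=wray(d,s,*p);print(p,np.round(o+r*(.156-o[2])/r[2],4))
"
```

```text
t 26.83 pos [ 0.3872 -0.2019  0.2641] closeyaw -17.1 down [ 0.002  0.001 -1.   ] w 0.0522 g 0.0 F [-0.3  0.2  0.4]
(254.5, 90) [ 0.4119 -0.1166  0.156 ]
(255.5, 150) [ 0.3965 -0.1695  0.156 ]
(256, 208) [ 0.3801 -0.2243  0.156 ]
```

Request:
{"api": "arm_command", "payload": {"deltas": [{"claw": 0.4,"dx": 0,"dy": 0,"dz": -0.06,"wx": 0,"wy": 0,"wz": 0},{"claw": 0.4,"dx": 0,"dy": 0,"dz": -0.12,"wx": 0,"wy": 0,"wz": 0},{"claw": 0.4,"dx": 0,"dy": 0,"dz": -0.12,"wx": 0,"wy": 0,"wz": 0},{"claw": 0.4,"dx": 0,"dy": 0,"dz": -0.11,"wx": 0,"wy": 0,"wz": 0},{"claw": 0.4,"dx": 0,"dy": 0,"dz": -0.07,"wx": 0,"wy": 0,"wz": 0},{"claw": 0.4,"dx": 0,"dy": 0,"dz": -0.03,"wx": 0,"wy": 0,"wz": 0},{"claw": 0.4,"dx": 0,"dy": 0,"dz": 0,"wx": 0,"wy": 0,"wz": 0},{"claw": 0.4,"dx": 0,"dy": 0,"dz": 0,"wx": 0,"wy": 0,"wz": 0},{"claw": 1,"dx": 0,"dy": 0,"dz": 0,"wx": 0,"wy": 0,"wz": 0},{"claw": 1,"dx": 0,"dy": 0,"dz": 0,"wx": 0,"wy": 0,"wz": 0},{"claw": 1,"dx": 0,"dy": 0,"dz": 0,"wx": 0,"wy": 0,"wz": 0},{"claw": 1,"dx": 0,"dy": 0,"dz": 0,"wx": 0,"wy": 0,"wz": 0},{"claw": 1,"dx": 0,"dy": 0,"dz": 0,"wx": 0,"wy": 0,"wz": 0},{"claw": 1,"dx": 0,"dy": 0,"dz": 0,"wx": 0,"wy": 0,"wz": 0},{"claw": 1,"dx": 0,"dy": 0,"dz": 0,"wx": 0,"wy": 0,"wz": 0},{"claw": 1,"dx": 0,"dy": 0,"dz": 0,"wx": 0,"wy": 0,"wz": 0},{"claw": 1,"dx": 0,"dy": 0,"dz": 0,"wx": 0,"wy": 0,"wz": 0},{"claw": 1,"dx": 0,"dy": 0,"dz": 0,"wx": 0,"wy": 0,"wz": 0},{"claw": 1,"dx": 0,"dy": 0,"dz": 0,"wx": 0,"wy": 0,"wz": 0}]}}

```text
t: 28.42
position: [0.3866, -0.2019, 0.136]
eef_rot: [-0.0, 0.805, 0.594, -0.0]
contact_force: [-0.5, 0.3, 1.1]
width: 0.0061
grasp_force: 40.0
```

Request:
{"api": "arm_command", "payload": {"deltas": [{"claw": 1,"dx": 0,"dy": 0,"dz": 0.05,"wx": 0,"wy": 0,"wz": 0},{"claw": 1,"dx": 0,"dy": 0,"dz": 0.07,"wx": 0,"wy": 0,"wz": 0},{"claw": 1,"dx": 0,"dy": 0,"dz": 0.08,"wx": 0,"wy": 0,"wz": 0},{"claw": 1,"dx": 0,"dy": 0,"dz": 0.08,"wx": 0,"wy": 0,"wz": 0},{"claw": 1,"dx": 0,"dy": 0,"dz": 0.06,"wx": 0,"wy": 0,"wz": 0},{"claw": 1,"dx": 0.04,"dy": -0.007,"dz": 0.04,"wx": 0,"wy": 0,"wz": -0.005},{"claw": 1,"dx": 0.07,"dy": -0.012,"dz": 0,"wx": 0,"wy": 0,"wz": 0},{"claw": 1,"dx": 0.08,"dy": -0.013,"dz": 0,"wx": 0,"wy": 0,"wz": 0},{"claw": 1,"dx": 0.1,"dy": -0.017,"dz": 0,"wx": 0,"wy": 0,"wz": 0},{"claw": 1,"dx": 0.1,"dy": -0.017,"dz": 0,"wx": 0,"wy": 0,"wz": 0},{"claw": 1,"dx": 0.1,"dy": -0.017,"dz": 0,"wx": 0,"wy": 0,"wz": 0},{"claw": 1,"dx": 0.074,"dy": -0.012,"dz": 0,"wx": 0,"wy": 0,"wz": 0},{"claw": 1,"dx": 0.04,"dy": -0.007,"dz": 0,"wx": 0,"wy": 0,"wz": 0},{"claw": 1,"dx": 0,"dy": 0,"dz": 0,"wx": 0,"wy": 0,"wz": 0},{"claw": 1,"dx": 0,"dy": 0,"dz": 0,"wx": 0,"wy": 0,"wz": 0},{"claw": 1,"dx": 0,"dy": 0,"dz": 0,"wx": 0,"wy": 0,"wz": 0}]}}

```text
t: 29.75
position: [0.5362, -0.2276, 0.2308]
eef_rot: [-0.001, 0.81, 0.587, -0.0]
contact_force: [-0.2, -0.2, -2.4]
width: 0.0066
grasp_force: 39.9
```

Same insertion as for the red pail.

Request:
{"api": "arm_command", "payload": {"deltas": [{"claw": 1,"dx": 0.04,"dy": -0.012,"dz": 0,"wx": 0,"wy": 0,"wz": 0},{"claw": 1,"dx": 0.06,"dy": -0.02,"dz": 0,"wx": 0,"wy": 0,"wz": 0},{"claw": 1,"dx": 0.07,"dy": -0.022,"dz": 0,"wx": 0,"wy": 0,"wz": 0},{"claw": 1,"dx": 0.07,"dy": -0.022,"dz": 0,"wx": 0,"wy": 0,"wz": 0},{"claw": 1,"dx": 0.06,"dy": -0.02,"dz": 0,"wx": 0,"wy": 0,"wz": 0},{"claw": 1,"dx": 0.046,"dy": -0.016,"dz": 0,"wx": 0,"wy": 0,"wz": 0},{"claw": 1,"dx": 0,"dy": 0,"dz": 0,"wx": 0,"wy": 0,"wz": 0},{"claw": 1,"dx": 0,"dy": 0,"dz": 0,"wx": 0,"wy": 0,"wz": 0},{"claw": 1,"dx": 0,"dy": 0,"dz": -0.05,"wx": 0,"wy": 0,"wz": 0},{"claw": 1,"dx": 0,"dy": 0,"dz": -0.05,"wx": 0,"wy": 0,"wz": 0},{"claw": 1,"dx": 0,"dy": 0,"dz": -0.04,"wx": 0,"wy": 0,"wz": 0},{"claw": 1,"dx": 0,"dy": 0,"dz": -0.02,"wx": 0,"wy": 0,"wz": 0},{"claw": 1,"dx": 0,"dy": 0,"dz": -0.008,"wx": 0,"wy": 0,"wz": 0},{"claw": 1,"dx": 0,"dy": 0,"dz": 0,"wx": 0,"wy": 0,"wz": 0},{"claw": 1,"dx": 0,"dy": 0,"dz": 0,"wx": 0,"wy": 0,"wz": 0}]}}

```text
t: 31.0
position: [0.6246, -0.2557, 0.1893]
eef_rot: [0.0, 0.809, 0.588, 0.0]
contact_force: [0.8, 0.3, -2.2]
width: 0.0063
grasp_force: 39.9
```

Request:
{"api": "arm_command", "payload": {"deltas": [{"claw": 1,"dx": 0,"dy": 0,"dz": -0.006,"wx": 0,"wy": 0,"wz": 0},{"claw": 1,"dx": 0,"dy": 0,"dz": 0,"wx": 0,"wy": 0,"wz": 0},{"claw": 1,"dx": 0,"dy": 0,"dz": 0,"wx": 0,"wy": 0,"wz": 0}]}}

```text
t: 31.25
position: [0.6247, -0.2557, 0.188]
eef_rot: [0.001, 0.809, 0.587, 0.0]
contact_force: [0.4, -0.8, -2.2]
width: 0.007
grasp_force: 39.9
```

Request:
{"api": "arm_command", "payload": {"deltas": [{"claw": 1,"dx": 0,"dy": 0,"dz": -0.006,"wx": 0,"wy": 0,"wz": 0},{"claw": 1,"dx": 0,"dy": 0,"dz": 0,"wx": 0,"wy": 0,"wz": 0},{"claw": 1,"dx": 0,"dy": 0,"dz": 0,"wx": 0,"wy": 0,"wz": 0}]}}

```text
t: 31.5
position: [0.6247, -0.2558, 0.1868]
eef_rot: [0.0, 0.809, 0.587, 0.0]
contact_force: [0.1, -0.2, 2.0]
width: 0.0061
grasp_force: 40.0
```

Request:
{"api": "arm_command", "payload": {"deltas": [{"claw": 0.6,"dx": 0,"dy": 0,"dz": 0,"wx": 0,"wy": 0,"wz": 0},{"claw": 0.6,"dx": 0,"dy": 0,"dz": 0,"wx": 0,"wy": 0,"wz": 0},{"claw": 0.6,"dx": 0,"dy": 0,"dz": 0,"wx": 0,"wy": 0,"wz": 0},{"claw": 0.5,"dx": 0,"dy": 0,"dz": 0,"wx": 0,"wy": 0,"wz": 0},{"claw": 0.5,"dx": 0,"dy": 0,"dz": 0,"wx": 0,"wy": 0,"wz": 0},{"claw": 0.5,"dx": 0,"dy": 0,"dz": 0,"wx": 0,"wy": 0,"wz": 0},{"claw": 0.5,"dx": 0,"dy": 0,"dz": 0.06,"wx": 0,"wy": 0,"wz": 0},{"claw": 0.5,"dx": 0,"dy": 0,"dz": 0.1,"wx": 0,"wy": 0,"wz": 0},{"claw": 0.5,"dx": 0,"dy": 0,"dz": 0.12,"wx": 0,"wy": 0,"wz": 0},{"claw": 0.3,"dx": 0,"dy": 0,"dz": 0.12,"wx": 0,"wy": 0,"wz": 0},{"claw": 0,"dx": 0,"dy": 0,"dz": 0.1,"wx": 0,"wy": 0,"wz": -0.02},{"claw": 0,"dx": -0.06,"dy": 0.09,"dz": 0,"wx": 0,"wy": 0,"wz": -0.038},{"claw": 0,"dx": -0.06,"dy": 0.09,"dz": 0,"wx": 0,"wy": 0,"wz": -0.038},{"claw": 0,"dx": -0.06,"dy": 0.09,"dz": 0,"wx": 0,"wy": 0,"wz": -0.038},{"claw": 0,"dx": -0.06,"dy": 0.09,"dz": 0,"wx": 0,"wy": 0,"wz": -0.038},{"claw": 0,"dx": -0.06,"dy": 0.09,"dz": 0,"wx": 0,"wy": 0,"wz": -0.038},{"claw": 0,"dx": -0.06,"dy": 0.09,"dz": 0,"wx": 0,"wy": 0,"wz": -0.038},{"claw": 0,"dx": -0.01,"dy": 0.043,"dz": 0,"wx": 0,"wy": 0,"wz": -0.038},{"claw": 0,"dx": 0,"dy": 0,"dz": 0,"wx": 0,"wy": 0,"wz": -0.038},{"claw": 0,"dx": 0,"dy": 0,"dz": 0,"wx": 0,"wy": 0,"wz": -0.038}]}}

```text
t: 33.17
position: [0.5317, -0.1082, 0.3112]
eef_rot: [-0.001, 0.998, 0.058, 0.0]
contact_force: [0.6, 0.5, -0.2]
width: 0.0866
grasp_force: 0.0
```

Request:
{"api": "arm_command", "payload": {"deltas": [{"claw": 0,"dx": 0,"dy": 0,"dz": 0,"wx": 0,"wy": 0,"wz": -0.035},{"claw": 0,"dx": 0,"dy": 0,"dz": 0,"wx": 0,"wy": 0,"wz": 0},{"claw": 0,"dx": 0,"dy": 0,"dz": 0,"wx": 0,"wy": 0,"wz": 0}]}}

```text
t: 33.42
position: [0.5319, -0.1096, 0.3111]
eef_rot: [0.0, 1.0, 0.006, -0.0]
contact_force: [0.6, -0.7, -0.2]
width: 0.0869
grasp_force: 0.0
```

```bash
python3 -c "
from h import *
st();a=save('scene','s7.png')['img'];b=save('wrist','w7.png')['img'];st()
cv2.imwrite('pics/v7.png',np.hstack([cv2.resize(a[90:225,150:300],(333,300),interpolation=cv2.INTER_CUBIC),cv2.resize(b,(400,300),interpolation=cv2.INTER_AREA)])[:,:,::-1])"
```

```text
t 33.42 pos [ 0.5319 -0.1096  0.3111] closeyaw -89.3 down [-0. -0. -1.] w 0.0869 g 0.0 F [ 0.6 -0.7 -0.2]
t 33.52 pos [ 0.5319 -0.1097  0.3111] closeyaw -89.4 down [ 0.  0. -1.] w 0.0870 g 0.0 F [ 0.1  0.4 -0. ]
```

View pics/v7.png

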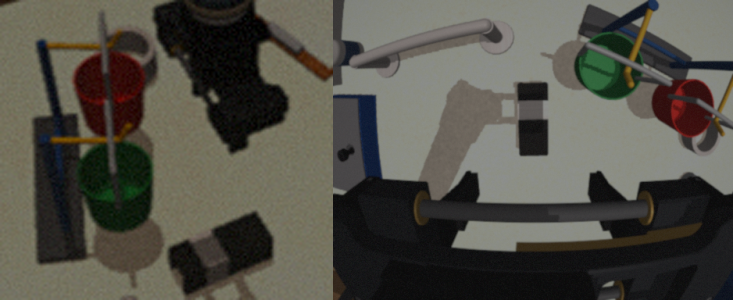

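Both pails hang on their own hooks. In the wrist panel the pad is at (532,118) and the rail runs (353,62)-(488,28); I measure both from it (14 picture limit is near).

```bash
python3 -c "
from h import *
s=observe();d=load('w7.png');T=get_image('top');S=get_image('scene')
P=lambda u,v,z:(lambda o,r:o+r*(z-o[2])/r[2])(*wray(d,s,u,v))
g=d['img'].max(2);m=((g<60)*255).astype(np.uint8);m[:90]=0;m[212:]=0;m[:,:225]=0;m[:,290:]=0
q=[c for c in cv2.findContours(m,0,2)[0] if cv2.contourArea(c)>60]
for c in q:print(cv2.boundingRect(c),cv2.contourArea(c))
al=np.vstack(q)[:,0].astype(float)
w=np.array([P(*p,.05)[:2] for p in al],np.float32)*1000
r=cv2.minAreaRect(w);print('pad',r,np.round(cv2.boxPoints(r)))
for a in[(-60,0),(60,0)]:
  pass
# rail: profile across columns of wrist
for U in (60,90,120,150,170,185):
    col=g[30:110,U].astype(int);print(U,[int(x) for x in col[::3]])
for z in(.12,):
    for p in[(30,79),(197,37)]:print('rail',np.round(P(*p,z),4))
"
```

```text
(237, 153, 38, 46) 1590.5
(236, 106, 39, 23) 795.5
pad ((532.7232055664062, -107.8264389038086), (137.62445068359375, 54.1202507019043), 1.391072154045105) [[ 463.  -82.]
 [ 465. -137.]
 [ 602. -133.]
 [ 601.  -79.]]
60 [136, 135, 135, 135, 135, 136, 136, 135, 134, 135, 111, 123, 122, 111, 88, 54, 50, 46, 54, 96, 124, 122, 130, 140, 138, 137, 137]
90 [137, 136, 136, 134, 137, 139, 130, 120, 122, 121, 107, 82, 98, 102, 109, 110, 138, 135, 140, 139, 139, 139, 140, 139, 141, 139, 140]
120 [136, 134, 138, 132, 119, 124, 124, 111, 89, 83, 105, 107, 107, 136, 139, 140, 140, 141, 137, 138, 141, 141, 143, 142, 141, 139, 140]
150 [139, 112, 125, 126, 120, 105, 76, 101, 105, 105, 108, 141, 141, 139, 138, 139, 141, 141, 142, 141, 140, 142, 141, 141, 140, 141, 142]
170 [118, 127, 126, 114, 95, 71, 103, 103, 109, 116, 140, 141, 140, 141, 140, 141, 140, 141, 141, 143, 139, 141, 139, 143, 138, 108, 116]
185 [127, 129, 119, 96, 70, 106, 103, 111, 120, 138, 140, 141, 140, 140, 140, 140, 140, 142, 143, 141, 143, 144, 143, 143, 143, 143, 142]
rail [0.663  0.2188 0.12  ]
rail [ 0.6879 -0.0375  0.12  ]
```

Request:
{"api": "arm_command", "payload": {"deltas": [{"claw": 0,"dx": 0,"dy": 0.003,"dz": -0.08,"wx": 0,"wy": 0,"wz": 0.004},{"claw": 0,"dx": 0,"dy": 0,"dz": -0.14,"wx": 0,"wy": 0,"wz": 0},{"claw": 0,"dx": 0,"dy": 0,"dz": -0.14,"wx": 0,"wy": 0,"wz": 0},{"claw": 0,"dx": 0,"dy": 0,"dz": -0.14,"wx": 0,"wy": 0,"wz": 0},{"claw": 0,"dx": 0,"dy": 0,"dz": -0.14,"wx": 0,"wy": 0,"wz": 0},{"claw": 0,"dx": 0,"dy": 0,"dz": -0.14,"wx": 0,"wy": 0,"wz": 0},{"claw": 0,"dx": 0,"dy": 0,"dz": -0.14,"wx": 0,"wy": 0,"wz": 0},{"claw": 0,"dx": 0,"dy": 0,"dz": -0.12,"wx": 0,"wy": 0,"wz": 0},{"claw": 0,"dx": 0,"dy": 0,"dz": -0.08,"wx": 0,"wy": 0,"wz": 0},{"claw": 0,"dx": 0,"dy": 0,"dz": -0.05,"wx": 0,"wy": 0,"wz": 0},{"claw": 0,"dx": 0,"dy": 0,"dz": -0.026,"wx": 0,"wy": 0,"wz": 0},{"claw": 0,"dx": 0,"dy": 0,"dz": 0,"wx": 0,"wy": 0,"wz": 0},{"claw": 1,"dx": 0,"dy": 0,"dz": 0,"wx": 0,"wy": 0,"wz": 0},{"claw": 1,"dx": 0,"dy": 0,"dz": 0,"wx": 0,"wy": 0,"wz": 0},{"claw": 1,"dx": 0,"dy": 0,"dz": 0,"wx": 0,"wy": 0,"wz": 0},{"claw": 1,"dx": 0,"dy": 0,"dz": 0,"wx": 0,"wy": 0,"wz": 0},{"claw": 1,"dx": 0,"dy": 0,"dz": 0,"wx": 0,"wy": 0,"wz": 0},{"claw": 1,"dx": 0,"dy": 0,"dz": 0,"wx": 0,"wy": 0,"wz": 0},{"claw": 1,"dx": 0,"dy": 0,"dz": 0,"wx": 0,"wy": 0,"wz": 0},{"claw": 1,"dx": 0,"dy": 0,"dz": 0,"wx": 0,"wy": 0,"wz": 0}], "squeeze": 25}}

```text
t: 35.28
position: [0.5322, -0.1088, 0.0125]
eef_rot: [-0.0, 1.0, 0.011, 0.0]
contact_force: [-1.1, 0.6, 4.8]
width: 0.056
grasp_force: 25.0
```

```bash
python3 -c "
from h import *
s7=dict(position=np.array([.5319,-.1097,.3111]),eef_rot=[0,1,.0055,0])
d=load('w7.png')
P=lambda u,v,z:(lambda o,r:o+r*(z-o[2])/r[2])(*wray(d,s7,u,v))
a=np.array([P(90,57,.12),P(120,50,.12),P(150,41.5,.12)]);print(np.round(a,4));e=a[2]-a[0];print(np.degrees(np.arctan2(e[1],e[0])), a[1]+e*(.095-a[1][1])/e[1])
T=get_image('top');g=T['img'].max(2).astype(int)
for U in(195,205,215,225,235,245,255):print(U,g[138:165,U].tolist(),np.round(onz(T,U,138,.12)[:2],3),np.round(onz(T,U,164,.12)[:2],3))
s=st()"
```

```text
[[0.6774 0.1079 0.12  ]
 [0.6806 0.0626 0.12  ]
 [0.6869 0.0216 0.12  ]]
-83.66940041607657 [0.67700753 0.095      0.12      ]
195 [152, 151, 152, 152, 152, 150, 151, 152, 150, 150, 150, 150, 153, 154, 102, 122, 141, 132, 112, 83, 72, 49, 32, 32, 40, 36, 88] [0.73  0.195] [0.633 0.195]
205 [151, 151, 151, 151, 151, 150, 152, 150, 151, 151, 153, 154, 109, 113, 131, 146, 123, 100, 72, 106, 104, 108, 109, 104, 153, 153, 151] [0.729 0.158] [0.632 0.158]
215 [150, 151, 151, 152, 152, 150, 153, 151, 152, 153, 155, 96, 121, 141, 139, 115, 81, 69, 101, 106, 110, 100, 154, 153, 152, 151, 152] [0.728 0.12 ] [0.631 0.122]
225 [152, 152, 152, 151, 151, 151, 153, 152, 155, 106, 109, 126, 150, 124, 101, 62, 104, 102, 104, 101, 97, 154, 153, 151, 151, 151, 152] [0.727 0.083] [0.629 0.085]
235 [151, 152, 151, 150, 151, 151, 152, 153, 107, 121, 142, 142, 117, 84, 70, 103, 104, 102, 103, 135, 153, 153, 151, 153, 151, 152, 152] [0.726 0.046] [0.628 0.048]
245 [151, 151, 152, 152, 151, 154, 135, 109, 126, 153, 127, 106, 64, 106, 102, 103, 101, 97, 153, 151, 150, 152, 152, 152, 152, 151, 151] [0.724 0.009] [0.627 0.012]
255 [152, 151, 152, 150, 156, 102, 121, 141, 148, 118, 93, 29, 31, 43, 43, 41, 66, 148, 146, 143, 145, 148, 99, 154, 153, 152, 151] [ 0.723 -0.027] [ 0.626 -0.025]
t 35.33 pos [ 0.5322 -0.1088  0.0125] closeyaw -88.8 down [ 0.001  0.    -1.   ] w 0.0557 g 25.0 F [-1.6  2.   4.9]
```

Request:
{"api": "arm_command", "payload": {"deltas": [{"claw": 1,"dx": 0,"dy": 0,"dz": 0.05,"wx": 0,"wy": 0,"wz": 0},{"claw": 1,"dx": 0,"dy": 0,"dz": 0.1,"wx": 0,"wy": 0,"wz": 0},{"claw": 1,"dx": 0,"dy": 0,"dz": 0.12,"wx": 0,"wy": 0,"wz": 0},{"claw": 1,"dx": 0,"dy": 0,"dz": 0.12,"wx": 0,"wy": 0,"wz": 0.02},{"claw": 1,"dx": 0,"dy": 0,"dz": 0.12,"wx": 0,"wy": 0,"wz": 0.036},{"claw": 1,"dx": 0,"dy": 0,"dz": 0.12,"wx": 0,"wy": 0,"wz": 0.036},{"claw": 1,"dx": 0.02,"dy": 0.03,"dz": 0.08,"wx": 0,"wy": 0,"wz": 0.036},{"claw": 1,"dx": 0.05,"dy": 0.07,"dz": 0.0,"wx": 0,"wy": 0,"wz": 0.036},{"claw": 1,"dx": 0.05,"dy": 0.07,"dz": 0,"wx": 0,"wy": 0,"wz": 0.036},{"claw": 1,"dx": 0.05,"dy": 0.07,"dz": 0,"wx": 0,"wy": 0,"wz": 0.036},{"claw": 1,"dx": 0.05,"dy": 0.07,"dz": 0,"wx": 0,"wy": 0,"wz": 0.036},{"claw": 1,"dx": 0.05,"dy": 0.07,"dz": 0,"wx": 0,"wy": 0,"wz": 0.036},{"claw": 1,"dx": 0.05,"dy": 0.07,"dz": 0,"wx": 0,"wy": 0,"wz": 0.036},{"claw": 1,"dx": 0.05,"dy": 0.07,"dz": 0,"wx": 0,"wy": 0,"wz": 0.036},{"claw": 1,"dx": 0.05,"dy": 0.07,"dz": 0,"wx": 0,"wy": 0,"wz": 0.036},{"claw": 1,"dx": 0.05,"dy": 0.07,"dz": 0,"wx": 0,"wy": 0,"wz": 0.036},{"claw": 1,"dx": 0.05,"dy": 0.07,"dz": 0,"wx": 0,"wy": 0,"wz": 0.036},{"claw": 1,"dx": 0.05,"dy": 0.07,"dz": 0,"wx": 0,"wy": 0,"wz": 0.036},{"claw": 1,"dx": 0.017,"dy": 0.015,"dz": 0,"wx": 0,"wy": 0,"wz": 0.004},{"claw": 1,"dx": 0,"dy": 0,"dz": 0,"wx": 0,"wy": 0,"wz": 0}]}}

```text
t: 37.0
position: [0.6789, 0.0961, 0.1892]
eef_rot: [-0.0, 0.667, 0.745, -0.0]
contact_force: [-0.6, 0.4, -2.2]
width: 0.0558
grasp_force: 25.0
```

Request:
{"api": "arm_command", "payload": {"deltas": [{"claw": 1,"dx": 0,"dy": 0,"dz": 0,"wx": 0,"wy": 0,"wz": 0},{"claw": 1,"dx": 0,"dy": 0,"dz": 0,"wx": 0,"wy": 0,"wz": 0}]}}

```text
t: 37.17
position: [0.6779, 0.0924, 0.1897]
eef_rot: [0.0, 0.669, 0.743, -0.001]
contact_force: [-0.9, -0.9, -1.1]
width: 0.0558
grasp_force: 25.0
```

```bash
python3 -c "
from h import *
st();b=save('wrist','w8.png')"
```

```text
t 37.17 pos [0.6779 0.0924 0.1897] closeyaw 6.0 down [-0.001 -0.002 -1.   ] w 0.0558 g 25.0 F [-0.9 -0.9 -1.1]
```

View pics/w8.png

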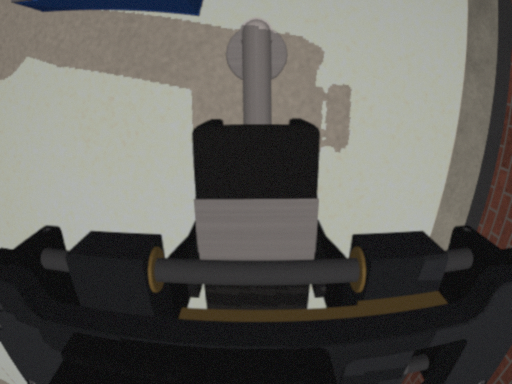

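The rail bar appears straight ahead of the pad (columns 244–270, centre 257), squarely aligned with the pad (194–319); its end is at (257,24).

```bash
python3 -c "
from h import *
s=st();d=load('w8.png')
P=lambda u,v,z:(lambda o,r:o+r*(z-o[2])/r[2])(*wray(d,s,u,v))
a,b=P(257,35,.12),P(257,118,.12);e=a-b;print(a,b,np.degrees(np.arctan2(e[1],e[0])),'x at y',b+e*(s['position'][1]-b[1])/e[1],'end',P(257,23,.12))
g=d['img'].max(2).astype(int)
for v in(50,80,110):print(v,g[v,236:280:1].tolist())"
```

```text
t 37.22 pos [0.6779 0.0926 0.1897] closeyaw 6.0 down [-0.001 -0.001 -1.   ] w 0.0561 g 25.0 F [ 0.   0.  -0.8]
[0.6647393  0.22314818 0.12      ] [0.67164568 0.15795985 0.12      ] 96.04764344554083 x at y [0.67856895 0.09261206 0.12      ] end [0.66369989 0.23297589 0.12      ]
50 [117, 116, 115, 118, 119, 111, 90, 83, 91, 92, 98, 100, 100, 105, 106, 109, 110, 111, 113, 113, 117, 115, 115, 115, 113, 110, 111, 107, 105, 101, 100, 94, 89, 85, 89, 102, 114, 118, 117, 117, 115, 119, 116, 118]
80 [136, 135, 132, 134, 131, 128, 114, 92, 88, 92, 97, 102, 101, 105, 107, 107, 111, 111, 111, 115, 115, 114, 114, 113, 112, 113, 111, 111, 109, 104, 103, 96, 91, 87, 93, 115, 130, 135, 137, 138, 138, 137, 137, 136]
110 [139, 138, 141, 141, 139, 136, 121, 96, 88, 91, 95, 99, 102, 102, 106, 109, 113, 112, 111, 113, 115, 117, 114, 113, 111, 112, 111, 112, 106, 109, 102, 100, 94, 90, 93, 111, 130, 135, 136, 137, 138, 141, 139, 138]
```

Request:
{"api": "arm_command", "payload": {"deltas": [{"claw": 1,"dx": 0.001,"dy": 0.012,"dz": 0,"wx": 0,"wy": 0,"wz": 0},{"claw": 1,"dx": 0,"dy": 0,"dz": 0,"wx": 0,"wy": 0,"wz": 0},{"claw": 1,"dx": 0,"dy": 0,"dz": -0.04,"wx": 0,"wy": 0,"wz": 0},{"claw": 1,"dx": 0,"dy": 0,"dz": -0.06,"wx": 0,"wy": 0,"wz": 0},{"claw": 1,"dx": 0,"dy": 0,"dz": -0.06,"wx": 0,"wy": 0,"wz": 0},{"claw": 1,"dx": 0,"dy": 0,"dz": -0.06,"wx": 0,"wy": 0,"wz": 0},{"claw": 1,"dx": 0,"dy": 0,"dz": -0.05,"wx": 0,"wy": 0,"wz": 0},{"claw": 1,"dx": 0,"dy": 0,"dz": -0.04,"wx": 0,"wy": 0,"wz": 0},{"claw": 1,"dx": 0,"dy": 0,"dz": -0.02,"wx": 0,"wy": 0,"wz": 0},{"claw": 1,"dx": 0,"dy": 0,"dz": 0,"wx": 0,"wy": 0,"wz": 0},{"claw": 1,"dx": 0,"dy": 0,"dz": 0,"wx": 0,"wy": 0,"wz": 0}]}}

```text
t: 38.13
position: [0.6792, 0.0977, 0.1072]
eef_rot: [0.0, 0.667, 0.745, 0.0]
contact_force: [-0.5, -0.4, -0.8]
width: 0.0554
grasp_force: 25.0
```

Request:
{"api": "arm_command", "payload": {"deltas": [{"claw": 1,"dx": 0,"dy": 0,"dz": -0.008,"wx": 0,"wy": 0,"wz": 0},{"claw": 1,"dx": 0,"dy": 0,"dz": 0,"wx": 0,"wy": 0,"wz": 0},{"claw": 1,"dx": 0,"dy": 0,"dz": 0,"wx": 0,"wy": 0,"wz": 0}]}}

```text
t: 38.38
position: [0.6793, 0.0979, 0.1057]
eef_rot: [0.0, 0.667, 0.745, 0.0]
contact_force: [-0.2, 0.0, -0.5]
width: 0.0556
grasp_force: 25.0
```

Request:
{"api": "arm_command", "payload": {"deltas": [{"claw": 1,"dx": 0,"dy": -0.008,"dz": -0.008,"wx": 0,"wy": 0,"wz": 0},{"claw": 1,"dx": 0,"dy": 0,"dz": 0,"wx": 0,"wy": 0,"wz": 0},{"claw": 1,"dx": 0,"dy": 0,"dz": 0,"wx": 0,"wy": 0,"wz": 0}]}}

```text
t: 38.63
position: [0.6794, 0.0959, 0.1036]
eef_rot: [0.0, 0.667, 0.745, 0.001]
contact_force: [-0.2, -0.5, -0.1]
width: 0.0557
grasp_force: 25.0
```

Request:
{"api": "arm_command", "payload": {"deltas": [{"claw": 1,"dx": 0,"dy": 0,"dz": -0.004,"wx": 0,"wy": 0,"wz": 0},{"claw": 1,"dx": 0,"dy": 0,"dz": 0,"wx": 0,"wy": 0,"wz": 0},{"claw": 1,"dx": 0,"dy": 0,"dz": 0,"wx": 0,"wy": 0,"wz": 0}]}}

```text
t: 38.88
position: [0.6794, 0.0959, 0.1035]
eef_rot: [0.0, 0.667, 0.745, 0.001]
contact_force: [-2.3, 0.2, 6.2]
width: 0.0556
grasp_force: 25.0
```

Request:
{"api": "arm_command", "payload": {"deltas": [{"claw": 0.2,"dx": 0,"dy": 0,"dz": 0,"wx": 0,"wy": 0,"wz": 0},{"claw": 0.1,"dx": 0,"dy": 0,"dz": 0,"wx": 0,"wy": 0,"wz": 0},{"claw": 0,"dx": 0,"dy": 0,"dz": 0,"wx": 0,"wy": 0,"wz": 0},{"claw": 0,"dx": 0,"dy": 0,"dz": 0,"wx": 0,"wy": 0,"wz": 0},{"claw": 0,"dx": 0,"dy": 0,"dz": 0,"wx": 0,"wy": 0,"wz": 0},{"claw": 0,"dx": 0,"dy": 0,"dz": 0,"wx": 0,"wy": 0,"wz": 0},{"claw": 0,"dx": 0,"dy": 0,"dz": 0.05,"wx": 0,"wy": 0,"wz": 0},{"claw": 0,"dx": 0,"dy": 0,"dz": 0.1,"wx": 0,"wy": 0,"wz": 0},{"claw": 0,"dx": 0,"dy": 0,"dz": 0.12,"wx": 0,"wy": 0,"wz": 0},{"claw": 0,"dx": 0,"dy": 0,"dz": 0.12,"wx": 0,"wy": 0,"wz": 0},{"claw": 0,"dx": 0,"dy": 0,"dz": 0.12,"wx": 0,"wy": 0,"wz": 0},{"claw": 0,"dx": 0,"dy": 0,"dz": 0.12,"wx": 0,"wy": 0,"wz": 0},{"claw": 0,"dx": -0.06,"dy": 0,"dz": 0.1,"wx": 0,"wy": 0,"wz": 0},{"claw": 0,"dx": -0.1,"dy": 0,"dz": 0,"wx": 0,"wy": 0,"wz": 0},{"claw": 0,"dx": -0.1,"dy": 0,"dz": 0,"wx": 0,"wy": 0,"wz": 0},{"claw": 0,"dx": -0.1,"dy": 0,"dz": 0,"wx": 0,"wy": 0,"wz": 0},{"claw": 0,"dx": -0.1,"dy": 0,"dz": 0,"wx": 0,"wy": 0,"wz": 0},{"claw": 0,"dx": -0.1,"dy": 0,"dz": 0,"wx": 0,"wy": 0,"wz": 0},{"claw": 0,"dx": -0.06,"dy": 0,"dz": 0,"wx": 0,"wy": 0,"wz": 0},{"claw": 0,"dx": 0,"dy": 0,"dz": 0,"wx": 0,"wy": 0,"wz": 0}]}}

```text
t: 40.55
position: [0.5213, 0.0956, 0.2857]
eef_rot: [-0.001, 0.667, 0.745, 0.001]
contact_force: [0.2, -0.3, 0.2]
width: 0.0868
grasp_force: 0.0
```

```bash
python3 -c "
from h import *
st();T=save('top','t9.png');S=save('scene','s9.png')
cv2.imwrite('pics/v9.png',np.hstack([cv2.resize(S['img'][60:384,150:424],(400,473),interpolation=cv2.INTER_AREA),cv2.resize(T['img'][110:260,90:400],(400,194),interpolation=cv2.INTER_CUBIC).repeat(1,0) if 0 else cv2.copyMakeBorder(cv2.resize(T['img'][110:260,90:400],(400,194),interpolation=cv2.INTER_CUBIC),0,279,0,0,0)])[:,:,::-1])
g=T['img'].max(2)
m=((g<60)*255).astype(np.uint8);m[:130]=0;m[170:]=0;m[:,:185]=0;m[:,262:]=0
q=[c for c in cv2.findContours(m,0,2)[0] if cv2.contourArea(c)>40]
al=np.vstack(q)[:,0].astype(float);w=np.array([onz(T,*p,.141)[:2] for p in al],np.float32)*1000
print([cv2.boundingRect(c) for c in q],cv2.minAreaRect(w))"
```

```text
t 40.55 pos [0.5213 0.0956 0.2857] closeyaw 6.3 down [-0.001  0.002 -1.   ] w 0.0868 g 0.0 F [ 0.2 -0.3  0.2]
[(185, 140, 57, 30)] ((654.1607055664062, 126.89894104003906), (97.93630981445312, 209.5614013671875), 6.4568071365356445)
```

View pics/v9.png

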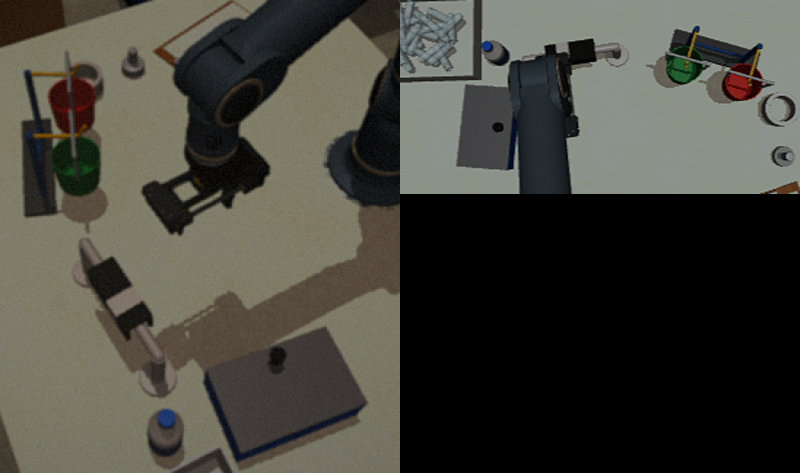

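All is in place: lid shut, both pails on their own hooks, pad squarely over the middle of the rail, and the arm clear. Handing in.

```bash
python3 -c "
from station import *
print(sign_off())"
```

```text
the job is handed in; nothing more can be done
None
```

The job is handed in (no verdict came back): both preforms I could find are in the box with its lid shut, each pail hangs on its own hook, the pad straddles the middle of the rail squarely, and the tape roll, spray bottle and gauge were left alone.

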